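# Refill the sliding-cover soap box

### The job

Slide the soap box's dark wooden cover all the way back, take the old grey pumice stone out and put it in the teal waste bin, then lower the drip plate into the box over both pins until it sits fully home. After that put every soap bar into the box on top of the plate and slide the cover fully shut, leaving the two bottles where they stand.

Things in the scene. Friction and masses are not known exactly. Their poses are not given: they have to be found in the camera images.
- box: beige soap box fixed to the counter. Origin: underside centre of its open compartment; x = the way the cover slides back (within 0.15 rad of world x), z up. Compartment inside 170 (x) by 186 (y) mm, floor at z 4, walls 5 thick, rim at z 62. Behind it (x 90 to 270) a closed rear part, same width and height, where the cover parks. White side rails rise to z 72
- pin_near (a point): tip of the steel pin at box x = -68 mm, y = 0, z = 28 mm (near the robot). Pin diameter 10 mm, tapered over the last 7 mm; it stands on the compartment's floor and ends 10 mm above the seated plate's top
- pin_far (a point): tip of the like pin at box x = +68 mm, y = 0, z = 28 mm. The plate rests on two ledges along the compartment's side walls, 14 mm wide (box y = +-79 to +-93 mm), their tops at box z = 10 mm
- cover (a joint): cover travel in m: 0 = fully shut, 0.175 = fully back against its stop; starts anywhere from 0 to 0.05; stays where it is left; drags with about 2.5 N
- cover_grip (a point): middle of the top edge of the cover's steel upright grip bar: 12 mm thick (box x), 60 mm wide (box y), 32 mm tall above the cover's top face. This point is 100 mm above the counter; at box x = -40 mm when shut, it moves along box +x by the joint value. The cover is a dark wooden board 180 x 195 x 6 mm, underside at z 62. Axes as the box's
- plate: grey drip plate 162 (its x) x 176 (y) x 8 mm, 250 g +-30 %, origin at the centre of its underside, z up. Two 13 mm through holes at x = +-68 mm, y = 0, for the pins (either way round). In its middle a blue upright grip fin, 50 mm long (x), 10 mm thick (y), from z 8 to 44 mm. Lies flat on the counter at the start. Seated: centred on the box's origin and 10 mm above it
- bin: teal open waste bin fixed to the counter, 130 x 130 x 60 mm, walls 4 mm, origin at the centre of its underside, z up, open on top
- stone: old dark grey pumice stone, 38 (x) x 75 (y) x 36 (z) mm, 80 g +-30 %, origin at its centre; lies on the box's floor near the middle, between the pins, axes within 0.25 rad of the box's, at the start
- bar1: cream soap bar, 70 x 38 x 28 mm, 85 g (+-30 %), origin at its centre, x along its 70 mm, y along its 38 mm, z along its 28 mm. Lies on the counter on a broad face at the start, long axis within about 0.3 rad of world x. May be absent (None).
- bar2: green soap bar, 70 x 38 x 28 mm, 85 g (+-30 %), origin at its centre, x along its 70 mm, y along its 38 mm, z along its 28 mm. Lies on the counter on a broad face at the start, long axis within about 0.3 rad of world x. May be absent (None).
- bar3: pink soap bar, 70 x 38 x 28 mm, 85 g (+-30 %), origin at its centre, x along its 70 mm, y along its 38 mm, z along its 28 mm. Lies on the counter on a broad face at the start, long axis within about 0.3 rad of world x. May be absent (None).
- bar4: lilac soap bar, 70 x 38 x 28 mm, 85 g (+-30 %), origin at its centre, x along its 70 mm, y along its 38 mm, z along its 28 mm. Lies on the counter on a broad face at the start, long axis within about 0.3 rad of world x. May be absent (None).
- pump: white pump bottle with orange band and blue pump, 64 mm diameter, 145 mm tall, origin under its centre; not to be disturbed
- shampoo: black bottle, 56 mm diameter, 150 mm tall, origin under its centre; not to be disturbed
Things that resemble listed ones, but are neither listed nor needed, are in the scene too. What is shaped like the plate but pink is not meant.

How it is judged:
By the outcome, as a careful person would: the job done as asked, in the order asked, and still so for the second after the job is handed in, with the robot touching nothing.
Of bar1, bar2, bar3, bar4 only 2 to 4 are there at a start; the rules pass over those that are not, and their reading is None.
At some moment in a run one of bar1, bar2, bar3, bar4 may be knocked a few centimetres aside while the robot is not near it.
Once in a run the grip may slacken for a moment while it holds something.
It also fails if it takes over 210 s, if anything falls off the work surface, if the arm or the gripper's body presses on something with over 40 N, if the wrist force passes 120 N, or if a joint passes its speed limit or range.

### The arm

A 6-joint arm with a two-finger parallel gripper is mounted at the origin on the work surface. World frame = base frame: x ahead of the robot, y to its left, z up, the work surface at z = 0. Lengths are in m, angles in degrees, forces in N, time in s.
With the tool pointing down it reaches from about 0.325 to 0.75 m from the base axis. Payload 7.6 kg.
Tool frame: the origin (TCP) lies midway between the tips of the shut fingers; the grasp point (between the pads) lies 19 mm behind it (env.tcp_to_grasp is the distance from the TCP to the grasp point, in m); z points along the fingers, y is the line along which they close (so a half turn about z gives the same grasp; the last joint's range is limited). The gripper opens to 85 mm and grips with 20 to 120 N. Pads are 22 mm wide; open, the fingers measure 114 mm over their backs; the gripper's body (76 mm by 85 mm) begins 54 mm behind the grasp point. The pads swing forward as they close: fully open they stand 13 mm farther back than shut.
Start: joints at [65.071, 2.991, 80.254, -0, 96.75, -4.028], TCP at [0.187, 0.49, 0.231] pointing down, gripper open.
Joint ranges: [-166.34, 166.34], [-52.06, 124.39], [6.96, 135.62], [-60.46, 240.46], [14.63, 156.25], [-167.68, 167.68]. Speed limits (degrees/s): [147.25, 147.25, 172.46, 180, 180, 180].

### API

Orientations are given as [roll, pitch, yaw] about the fixed x, y, z axes, in that order (R = Rz(yaw) Ry(pitch) Rx(roll)).
In Python, from station import sensors, cams, env gives the robot as it stands.
- The arm moves only by the tool play_rows, never from a script. Its argument "deltas" is a list of rows, each a list of 7 numbers: the shift along the tool's x, y, z in mm, then the turn, a rotation vector about the tool's x, y, z in degrees, then the closure, from 0 (fully open) to 1 (shut). A call has 1 to 5 rows; each row shifts and turns the commanded pose from where the row before left it, along the tool's axes as they then stand; what a row does not reach is not made up. A row lasts 1/12 s, in which the tool goes at most 41.7 mm and 7.16 degrees, less where a joint would pass 70% of its speed; a pose out of reach is approached as far as the arm can. A call with a gripper value outside its range is refused whole. The fingers move at their own pace and stop on an object; "squeeze" is the grip in N (left out, the last holds). Time passes only in rows, so rows that do not move let the fingers close. It gives the time, the measured TCP pose, the force, the opening and the grip force at its end, in the units of the state.
- sensors.get_obs(): the state, without advancing time (a new reading comes with each control period).
- cams.read_camera(name): name is "side" or "top" or "wrist"; returns the picture (400x640x3 uint8, red, green, blue); there is no depth.
- cams.camera_info(name): a dict with "fovy" (degrees; the focal length in pixels is half the picture's height over the tangent of half this angle, whatever the lens; pixels are square), "cx", "cy" (the principal point, pixels), "k1" (the pictures are not rectified: a ray, as slopes to the right and down, at radius r is drawn at 1 + k1 r^2 times it, then the intrinsics apply), "pose" (4x4, takes a point from camera to world coordinates). Camera axes: x right, y down, z forward; pixel columns grow to the right and rows downward; lengths in m; the calibration is good to about 2 mm. A picture is of the moment at which its call begins: read the wrist's pose just before it. camera_info takes no time and is no camera call; for the wrist camera it gives the pose at the moment of the call.
- env.close_job(): hands the job in; it is judged then, once.
Trained networks look in the newest picture that a camera, given by its name, has taken for a name from the list of things; names that differ only in an ending like _2 or _b are one class to them, and where a whole thing is asked for, a point or a joint stands for the part that bears it (a point fixed in the world has none). Each returns a list of dicts, best first, with "conf" (0 to 1); they miss things now and then, are a little off and sometimes report something else, mostly with a low value. They report only what shows in the picture. A call takes as long as a camera call. They do not tell look-alikes from the thing itself.
- cams.masks_of(camera, target): "mask" (400x640 bool, what is visible of it) and "centre" ([column, row] in pixels, amid what is visible of it).
The state is a dict: "t": time; "joint_pos": joint angles; "qd": joint speeds; "joint_efforts": joint torques, N m; "position": TCP position; "ee_rot": TCP orientation; "wrist_force": force on the tool from outside, world axes, zero at the start; "torque": the same for the moment, N m; "opening": opening from 0.0 (shut) to 1.0 (fully open); "grasp_force": force on a finger pad.
Only numpy, scipy, OpenCV 4.12 (cv2) and the standard library are available. Lean on these libraries where they do the work, as an engineer would, in place of code of your own. Each camera call takes 0.05 s, during which the arm holds its last target. There are 200 camera calls.

## Working session

There is one attempt and no reset: what is moved stays moved. The work goes in short steps, Python scripts to look and compute and a tool call to move; the robot and the scene stay as the last step left them, time stands still between calls to the robot, and variables do not carry over. Pictures are saved under pics/ and viewed, at most 14 in all, crops included, and the job is handed in when it is done.

Besides the shell and the picture viewer there is one more tool, called by a JSON object that holds its "api" and its "payload", one argument or row to a line. play_rows: Moves the arm, as the interface text tells. Its arguments: {"type":"object","properties":{"deltas":{"type":"array","items":{"type":"array","items":{"type":"number"}}},"squeeze":{"type":"number"}},"required":["deltas"]}

```bash
ls; mkdir -p pics
cat > h.py <<'E'
import numpy as np, cv2
from scipy.spatial.transform import Rotation as R
from station import sensors, cams, env
def ray(info,px,shape=(400,640)):
    f=shape[0]/2/np.tan(np.radians(info["fovy"])/2)
    d=np.array([(px[0]-info["cx"])/f,(px[1]-info["cy"])/f]); u=d.copy()
    for _ in range(20): u=d/(1+info["k1"]*(u@u))
    T=np.array(info["pose"]); v=T[:3,:3]@np.array([u[0],u[1],1]); return T[:3,3],v
def toz(info,px,z):
    o,v=ray(info,px); return o+v*(z-o[2])/v[2]
def proj(info,P):
    f=200/np.tan(np.radians(info["fovy"])/2); T=np.array(info["pose"])
    q=(np.atleast_2d(P)-T[:3,3])@T[:3,:3]; s=q[:,:2]/q[:,2:]; r2=(s**2).sum(1,keepdims=True)
    return s*(1+info["k1"]*r2)*f+[info["cx"],info["cy"]]
def shot(name,fn=None):
    info=cams.camera_info(name); im=cams.read_camera(name)
    if fn: cv2.imwrite("pics/"+fn,im[:,:,::-1])
    return info,im
def mpoly(info,mask,z):
    "min-area rect of mask projected on plane z: centre,size,yaw(long axis deg),"
    m=mask.astype(np.uint8); n,l,s,c=cv2.connectedComponentsWithStats(m)
    k=1+np.argmax(s[1:,4]); ct=max(cv2.findContours((l==k).astype(np.uint8),0,1)[0],key=len)[:,0]
    p=np.array([toz(info,q,z)[:2] for q in ct.astype(float)])
    (c,(w,h),a)=cv2.minAreaRect((p*1000).astype(np.float32))
    if w<h: w,h,a=h,w,a+90
    a=(a+90)%180-90
    return np.round(c,1),np.round((w,h),1),round(a,1)
E
python3 - <<'E'
from h import *
for n in("top","side","wrist"):
    i,im=shot(n,n+"0.png"); print(n,i["fovy"],i["cx"],i["cy"],i["k1"],np.round(np.array(i["pose"]),3).tolist())
    for t in ["box","cover","plate","bin","stone","bar1","bar2","bar3","bar4","pump","shampoo"]:
        if n=="wrist": continue
        for d in cams.masks_of(n,t): 
            if d["conf"]>.3: print(t,round(d["conf"],2),np.round(d["centre"]),d["mask"].sum(), *mpoly(i,d["mask"],{"plate":.008,"cover":.068,"bin":.06,"box":.07}.get(t,.028)) if n=="top" else '')
print(sensors.get_obs(), env.tcp_to_grasp)
E
```

```text
pics
top 52.98935601295811 320.00352278806827 193.5391237080474 -0.00017158303599291598 [[-0.005, -0.995, 0.099, 0.445], [-1.0, 0.004, -0.015, 0.094], [0.015, -0.099, -0.995, 1.488], [0.0, 0.0, 0.0, 1.0]]
box 0.86 [339. 194.] 5846 [589.7   4.7] [364.1 212.2] 4.0
cover 0.57 [336. 206.] 2812 [534.2   1.4] [200.5 181.4] -86.8
plate 0.82 [252. 194.] 2106 [583.8 323.9] [179.7 167.3] -80.5
plate 0.57 [186. 258.] 2207 [359.3 565.8] [177.4 164.1] 61.6
plate 0.39 [336. 208.] 2813 [537.7  -3.4] [205.3 192.5] -86.5
bin 0.61 [251. 250.] 1432 [390.2 321.3] [136.1 131.7] 84.7
bin 0.49 [441. 232.] 223 [ 454.  -355.9] [69.2 41.9] 12.3
bar1 0.77 [410. 245.] 240 [ 396.9 -250.9] [70.7 44.7] 5.6
bar1 0.68 [441. 196.] 215 [ 572.3 -370.9] [67.2 40.6] -1.9
bar1 0.58 [442. 232.] 201 [ 455.5 -365.5] [67.9 41.1] 10.6
bar1 0.51 [405. 208.] 215 [ 534.5 -241.9] [73.3 41.6] -15.6
bar2 0.77 [410. 245.] 240 [ 396.9 -250.9] [70.7 44.7] 5.6
bar2 0.68 [441. 196.] 215 [ 572.3 -370.9] [67.2 40.6] -1.9
bar2 0.58 [442. 232.] 201 [ 455.5 -365.5] [67.9 41.1] 10.6
bar2 0.51 [405. 208.] 215 [ 534.5 -241.9] [73.3 41.6] -15.6
b
[... 1576 characters left out ...]
.0, 0.0, 0.0, 1.0]]
{'t': 1.25, 'joint_pos': array([ 6.50732212e+01,  2.99146627e+00,  8.02531171e+01, -1.14490626e-03,
        9.67504540e+01, -4.02820827e+00]), 'qd': array([-0.01932575, -0.0381398 , -0.11156515,  0.03246652,  0.09116537,
        0.04150346]), 'joint_efforts': array([-2.42484202e-04, -3.81540334e+01, -3.60310256e+01, -1.45838649e-04,
        2.16216622e-04, -2.63082313e-05]), 'position': array([0.18727092, 0.49048706, 0.23132715]), 'ee_rot': array([1.79995130e+02, 1.48276023e-03, 1.59101295e+02]), 'wrist_force': array([ 0.38730299, -0.3862275 ,  0.55022794]), 'torque': array([-0.01988968,  0.01400149,  0.02878081]), 'grasp_force': 0.0, 'opening': 1.0042281212234756} 0.0187
```

Run:
```python
import cv2
a=cv2.imread("pics/top0.png")[110:310,140:480]; cv2.imwrite("pics/top0c.png",cv2.resize(a,None,fx=2.3,fy=2.3,interpolation=cv2.INTER_CUBIC))
```

```text
(no output)
```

View pics/top0c.png

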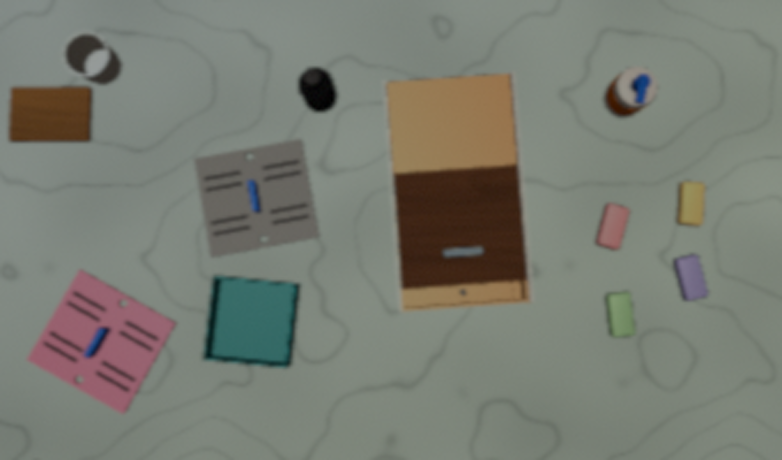

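View pics/side0.png

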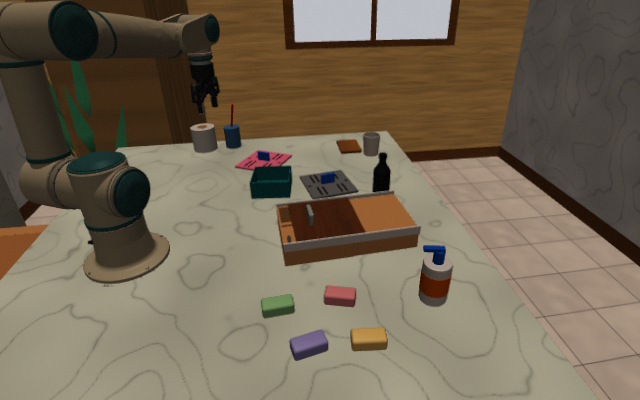

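```bash
cat >> h.py <<'E'
def plan(xyz,yaw=None,clo=0.0,step=30,turn=6.0,start=None,n=None):
    """rows from start (measured) pose to xyz [mm] / yaw [deg]; straight line, tool down"""
    if start is None:
        o=sensors.get_obs(); p=o["position"]*1000; y=o["ee_rot"][2]
    else: p,y=np.array(start[:3],float),start[3]
    xyz=np.array(xyz,float); yaw=y if yaw is None else yaw
    dy=(yaw-y+180)%360-180
    n=n or max(1,int(np.ceil(max(np.linalg.norm(xyz-p)/step,abs(dy)/turn))))
    rows=[]; c,cy=p.copy(),y
    for k in range(1,n+1):
        tp=p+(xyz-p)*k/n; ty=y+dy*k/n
        M=R.from_euler("xyz",[180,0,cy],degrees=True)
        d=np.round(M.inv().apply(tp-c)); a=np.round(cy-ty)
        if k==n: d=np.round(M.inv().apply(tp-c),1);a=np.round(cy-ty,1)
        c=c+M.apply(d); cy-=a
        rows.append([*(float(v) if v%1 else int(v) for v in d),0,0,float(a) if a%1 else int(a),clo])
    for k in range(0,n,5): print(str(rows[k:k+5]).replace(" ",""))
    return [*c,cy]
def here():
    o=sensors.get_obs(); return round(o["t"],2),np.round(o["position"]*1000,1),np.round(o["ee_rot"],1),np.round(o["wrist_force"],1),round(o["opening"]*85,1),round(o["grasp_force"],1)
E
python3 - <<'E'
from h import *
i=cams.camera_info("top")
print(toz(i,(341.3,219.6),.1), toz(i,(322+.0,110.),0))
plan((480,0,240),93.7)
E
```

```text
[ 0.49226732 -0.00073524  0.1       ] [9.12628576e-01 6.16912052e-02 2.22044605e-16]
[[-22,-18,0,0,0,3,0.0],[-24,-16,-1,0,0,4,0.0],[-24,-15,0,0,0,3,0.0],[-25,-14,-1,0,0,3,0.0],[-26,-12,0,0,0,3,0.0]]
[[-27,-11,-1,0,0,4,0.0],[-27,-9,0,0,0,3,0.0],[-27,-7,0,0,0,3,0.0],[-28,-6,-1,0,0,3,0.0],[-28,-5,0,0,0,4,0.0]]
[[-29,-2,-1,0,0,3,0.0],[-28,-1,0,0,0,3,0.0],[-29,0,-1,0,0,4,0.0],[-28,2,0,0,0,3,0.0],[-29,4,-1,0,0,3,0.0]]
[[-28,5,0,0,0,3,0.0],[-27,7,0,0,0,4,0.0],[-28,9,-1,0,0,3,0.0],[-26,10,0,0,0,3,0.0],[-26.4,11.4,-0.7,0,0,3.4,0.0]]
```

{"api": "play_rows", "payload": {
  "deltas": [
    [-22, -18, 0, 0, 0, 3, 0.0],
    [-24, -16, -1, 0, 0, 4, 0.0],
    [-24, -15, 0, 0, 0, 3, 0.0],
    [-25, -14, -1, 0, 0, 3, 0.0],
    [-26, -12, 0, 0, 0, 3, 0.0]
  ]
}}

```text
t: 1.67
position: [0.2606, 0.3665, 0.2335]
ee_rot: [180.0, 0.0, 143.0]
wrist_force: [0.1, -0.2, 0.2]
opening: 1.003
grasp_force: 0.0
```

{"api": "play_rows", "payload": {
  "deltas": [
    [-27, -11, -1, 0, 0, 4, 0.0],
    [-27, -9, 0, 0, 0, 3, 0.0],
    [-27, -7, 0, 0, 0, 3, 0.0],
    [-28, -6, -1, 0, 0, 3, 0.0],
    [-28, -5, 0, 0, 0, 4, 0.0]
  ]
}}

```text
t: 2.08
position: [0.3338, 0.244, 0.2356]
ee_rot: [179.9, -0.0, 126.0]
wrist_force: [0.6, -0.4, -0.0]
opening: 1.003
grasp_force: 0.0
```

{"api": "play_rows", "payload": {
  "deltas": [
    [-29, -2, -1, 0, 0, 3, 0.0],
    [-28, -1, 0, 0, 0, 3, 0.0],
    [-29, 0, -1, 0, 0, 4, 0.0],
    [-28, 2, 0, 0, 0, 3, 0.0],
    [-29, 4, -1, 0, 0, 3, 0.0]
  ]
}}

```text
t: 2.5
position: [0.4073, 0.1209, 0.2384]
ee_rot: [180.0, -0.0, 109.9]
wrist_force: [0.3, 0.8, -0.3]
opening: 1.001
grasp_force: 0.0
```

{"api": "play_rows", "payload": {
  "deltas": [
    [-28, 5, 0, 0, 0, 3, 0.0],
    [-27, 7, 0, 0, 0, 4, 0.0],
    [-28, 9, -1, 0, 0, 3, 0.0],
    [-26, 10, 0, 0, 0, 3, 0.0],
    [-26, 11, -1, 0, 0, 3, 0.0]
  ]
}}

```text
t: 2.92
position: [0.48, -0.001, 0.2403]
ee_rot: [180.0, -0.0, 93.9]
wrist_force: [-0.4, 0.5, -0.0]
opening: 1.0
grasp_force: 0.0
```

Run:
```python
from h import *
i,im=shot("wrist","w1.png"); print(here())
for t in ["box","cover","cover_grip"]:
    for d in cams.masks_of("wrist",t): print(t,round(d["conf"],2),d["centre"],d["mask"].sum(),*mpoly(i,d["mask"],.1 if 'grip' in t else .068))
```

```text
(2.97, array([481.5,  -4.6, 240. ]), array([1.80e+02, 1.00e-01, 9.36e+01]), array([-1. , -3.1, -0.9]), 84.9, 0.0)
box 0.65 [418.7, 171.0] 65058 [589.4   5. ] [361.8 210.5] 3.8
box 0.45 [366.1, 170.6] 31126 [531.6   3.2] [194.4 180.4] -86.1
cover 0.75 [364.0, 170.5] 31231 [532.1   3.2] [194.5 181. ] -86.0
cover_grip 0.82 [366.0, 172.6] 31245 [526.   10.6] [174.7 162.6] -86.1
cover_grip 0.17 [344.2, 340.5] 1425 [ 521.3 -171.3] [59.4 41.5] -15.6
```

View pics/w1.png

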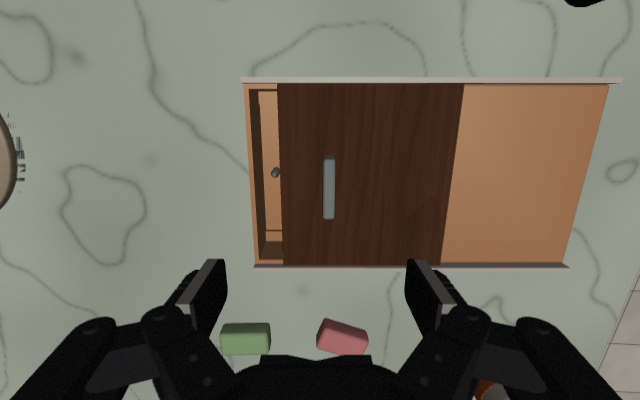

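Run:
```python
from h import *
s=plan((492.2,0.4,100),93.9,0.2); plan((492.2,.4,73),93.9,0.2,start=s)
```

```text
[[0,3,28,0,0,0,0.2],[0,2,28,0,0,0,0.2],[0,3,28,0,0,0,0.2],[0,2,28,0,0,0,0.2],[-0.4,2.7,28.1,0,0,0.1,0.2]]
[[0,0,27,0,0,0,0.2]]
```

{"api": "play_rows", "payload": {
  "deltas": [
    [0, 3, 28, 0, 0, 0, 0.2],
    [0, 2, 28, 0, 0, 0, 0.2],
    [0, 3, 28, 0, 0, 0, 0.2],
    [0, 2, 28, 0, 0, 0, 0.2],
    [0, 2, 28, 0, 0, 0, 0.2]
  ]
}}

```text
t: 3.53
position: [0.4912, 0.0023, 0.0993]
ee_rot: [180.0, -0.0, 94.2]
wrist_force: [-0.4, 0.2, -0.9]
opening: 0.8
grasp_force: 0.0
```

{"api": "play_rows", "payload": {
  "deltas": [
    [0, 0, 14, 0, 0, 0, 0.2],
    [0, 0, 13, 0, 0, 0, 0.4],
    [0, 0, 0, 0, 0, 0, 1],
    [0, 0, 0, 0, 0, 0, 1],
    [0, 0, 0, 0, 0, 0, 1]
  ],
  "squeeze": 40
}}

```text
t: 3.95
position: [0.492, 0.0017, 0.0746]
ee_rot: [179.9, 0.0, 94.2]
wrist_force: [-0.5, 0.9, 0.4]
opening: 0.233
grasp_force: 0.0
```

{"api": "play_rows", "payload": {
  "deltas": [
    [0, 0, 0, 0, 0, 0, 1],
    [0, 0, 0, 0, 0, 0, 1],
    [0, 0, 0, 0, 0, 0, 1]
  ]
}}

```text
t: 4.2
position: [0.4922, 0.0015, 0.0749]
ee_rot: [179.9, -0.0, 94.1]
wrist_force: [-2.0, 2.7, 7.2]
opening: 0.129
grasp_force: 41.7
```

{"api": "play_rows", "payload": {
  "deltas": [
    [0, 10, -1, 0, 0, 0, 1],
    [0, 20, 0, 0, 0, 0, 1],
    [0, 25, 0, 0, 0, 0, 1],
    [0, 25, 0, 0, 0, 0, 1],
    [0, 25, 0, 0, 0, 0, 1]
  ]
}}

```text
t: 4.62
position: [0.5968, 0.0087, 0.0749]
ee_rot: [-179.9, 0.0, 94.1]
wrist_force: [-5.0, 0.2, 6.5]
opening: 0.13
grasp_force: 41.7
```

{"api": "play_rows", "payload": {
  "deltas": [
    [0, 15, 0, 0, 0, 0, 1],
    [0, 8, 0, 0, 0, 0, 1],
    [0, 4, 0, 0, 0, 0, 1],
    [0, 2, 0, 0, 0, 0, 1],
    [0, 0, 0, 0, 0, 0, 1]
  ]
}}

```text
t: 5.03
position: [0.6257, 0.0107, 0.075]
ee_rot: [179.9, 0.0, 94.1]
wrist_force: [3.0, 1.1, 2.3]
opening: 0.133
grasp_force: 41.1
```

{"api": "play_rows", "payload": {
  "deltas": [
    [0, 3, 0, 0, 0, 0, 1],
    [0, 3, 0, 0, 0, 0, 1],
    [0, 2, 0, 0, 0, 0, 1],
    [0, 2, 0, 0, 0, 0, 1],
    [0, 0, 0, 0, 0, 0, 1]
  ]
}}

```text
t: 5.45
position: [0.6336, 0.0112, 0.0748]
ee_rot: [-179.8, 0.0, 94.1]
wrist_force: [-11.6, -0.3, 10.4]
opening: 0.131
grasp_force: 26.3
```

{"api": "play_rows", "payload": {
  "deltas": [
    [0, 1, 0, 0, 0, 0, 1],
    [0, 1, 0, 0, 0, 0, 1],
    [0, 1, 0, 0, 0, 0, 1],
    [0, 0, 0, 0, 0, 0, 1]
  ]
}}

```text
t: 5.78
position: [0.6337, 0.0113, 0.0749]
ee_rot: [-179.3, -0.0, 94.1]
wrist_force: [-31.2, -1.6, 19.7]
opening: 0.137
grasp_force: 44.1
```

{"api": "play_rows", "payload": {
  "deltas": [
    [0, -2, 0, 0, 0, 0, 1],
    [0, -2, 0, 0, 0, 0, 0.5],
    [0, 0, 0, 0, 0, 0, 0.5],
    [0, 0, 0, 0, 0, 0, 0.5],
    [0, 0, 0, 0, 0, 0, 0.5]
  ]
}}

```text
t: 6.2
position: [0.6341, 0.0114, 0.0739]
ee_rot: [-180.0, -0.0, 94.1]
wrist_force: [0.7, -0.3, -0.2]
opening: 0.501
grasp_force: 0.0
```

{"api": "play_rows", "payload": {
  "deltas": [
    [0, 0, -25, 0, 0, 0, 0.4],
    [0, -10, -30, 0, 0, 0, 0.4],
    [0, -30, -30, 0, 0, 0, 0.4],
    [0, -35, -30, 0, 0, 0, 0.4],
    [0, -30, -30, 0, 0, 0, 0.4]
  ]
}}

```text
t: 6.62
position: [0.5324, 0.0042, 0.2157]
ee_rot: [-179.9, -0.0, 94.1]
wrist_force: [0.5, 0.6, 0.5]
opening: 0.6
grasp_force: 0.0
```

{"api": "play_rows", "payload": {
  "deltas": [
    [0, -20, -15, 0, 0, 0, 0.3],
    [0, -5, 0, 0, 0, 0, 0.3],
    [0, 0, 0, 0, 0, 0, 0.3]
  ]
}}

```text
t: 6.87
position: [0.5087, 0.0023, 0.2316]
ee_rot: [179.8, 0.0, 94.1]
wrist_force: [0.2, 0.2, -0.1]
opening: 0.701
grasp_force: 0.0
```

Run:
```python
from h import *
print(here()); i,im=shot("wrist","w2.png")
import pickle; pickle.dump(i,open("w2.pkl","wb"))
for t in ["stone","cover","plate","pin_near"]:
    for d in cams.masks_of("wrist",t): print(t,round(d["conf"],2),d["centre"],d["mask"].sum(),*mpoly(i,d["mask"],{"stone":.04,"cover":.068}.get(t,.028)))
```

```text
(6.87, array([508.7,   2.3, 231.6]), array([179.8,   0. ,  94.1]), array([ 0.2,  0.2, -0.1]), 59.5, 0.0)
stone 0.79 [300.5, 180.1] 2259 [494.   -2.9] [77.5 38.5] -77.5
cover 0.64 [476.8, 172.8] 32440 [672.7  12.1] [195.2 182.7] -85.8
plate 0.73 [401.0, 168.9] 65122 [601.2  -4.5] [411.5 236.7] 4.1
pin_near 0.62 [401.4, 171.2] 65619 [601.5  -4.5] [411.1 238.3] 3.9
```

View pics/w2.png

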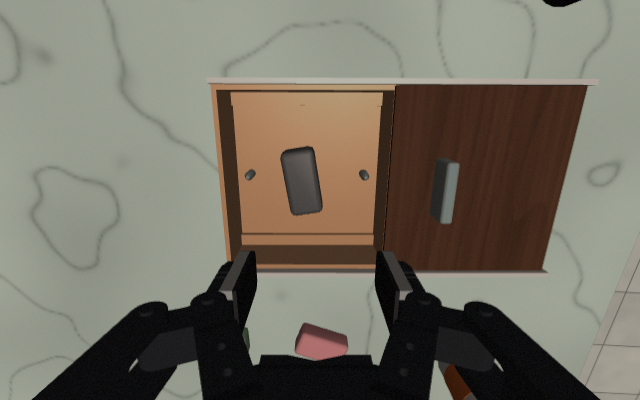

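Run:
```python
from h import *
import pickle; i=pickle.load(open("w2.pkl","rb")); im=cv2.imread("pics/w2.png"); g=cv2.cvtColor(im,6)
for x0 in (240,354):
    w=g[164:186,x0:x0+22]; b=(w<w.max()*.62).astype(np.uint8); n,l,s,c=cv2.connectedComponentsWithStats(b); k=1+np.argmax(s[1:,4]); print(s[k],c[k]+[x0,164]); 
    print("\n".join("".join(".#"[int(v==k)] for v in r) for r in l))
cv2.imwrite("pics/pins.png",cv2.resize(im[160:195,235:380],None,fx=5,fy=5,interpolation=cv2.INTER_CUBIC))
s=plan((494,-2.9,130),102.5,.35); s=plan((494,-2.9,12),102.5,.35,start=s,step=25)
```

```text
[ 5  6 11 10 64] [250.171875 173.875   ]
......................
......................
......................
......................
......................
......................
.........#####........
........#######.......
.......########.......
......##########......
.....##########.......
.....##..######.......
.....#...#####........
.....#....###.........
.........###..........
........###...........
......................
......................
......................
......................
......................
......................
[ 5  6 10 10 68] [363.17647059 174.14705882]
......................
......................
......................
......................
......................
......................
.......#####..........
......#######.........
.....########.........
.....#########........
.....#########........
.....##########.......
......#####..##.......
.......###....#.......
.......####..#........
........###.#.........
......................
......................
......................
......................
......................
......................
[[-1,-4,25,0,0,-2,0.35],[-1,-4,24,0,0,-2,0.35],[-1,-4,25,0,0,-2,0.35],[-0.5,-3.6,24.6,0,0,-2.4,0.35]]
[[0,0,24,0,0,0,0.35],[0,0,23,0,0,0,0.35],[0,0,24,0,0,0,0.35],[0,0,23,0,0,0,0.35],[0,0,24,0,0,0,0.35]]
```

View pics/pins.png

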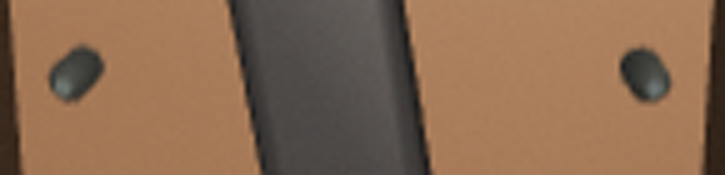

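{"api": "play_rows", "payload": {
  "deltas": [
    [-1, -4, 25, 0, 0, -2, 0.35],
    [-1, -4, 24, 0, 0, -2, 0.35],
    [-1, -4, 25, 0, 0, -2, 0.35],
    [0, -3, 25, 0, 0, -2, 0.35]
  ]
}}

```text
t: 7.45
position: [0.4941, -0.0024, 0.1292]
ee_rot: [-179.9, -0.0, 102.2]
wrist_force: [-0.1, 0.3, -0.8]
opening: 0.653
grasp_force: 0.0
```

{"api": "play_rows", "payload": {
  "deltas": [
    [0, 0, 24, 0, 0, 0, 0.35],
    [0, 0, 23, 0, 0, 0, 0.35],
    [0, 0, 24, 0, 0, 0, 0.35],
    [0, 0, 23, 0, 0, 0, 0.35],
    [0, 0, 24, 0, 0, 0, 0.35]
  ]
}}

```text
t: 7.87
position: [0.4941, -0.0023, 0.0112]
ee_rot: [-179.9, -0.0, 102.1]
wrist_force: [0.6, -0.5, -0.6]
opening: 0.65
grasp_force: 0.0
```

{"api": "play_rows", "payload": {
  "deltas": [
    [0, 0, 0, 0, 0, 0, 0.35],
    [0, 0, 0, 0, 0, 0, 0.9],
    [0, 0, 0, 0, 0, 0, 0.9],
    [0, 0, 0, 0, 0, 0, 0.9],
    [0, 0, 0, 0, 0, 0, 0.9]
  ],
  "squeeze": 35
}}

```text
t: 8.28
position: [0.4953, -0.0024, 0.0148]
ee_rot: [179.9, 0.0, 102.1]
wrist_force: [0.5, 0.1, -0.9]
opening: 0.437
grasp_force: 38.8
```

Run:
```python
from h import *
import pickle; i=pickle.load(open("w2.pkl","rb"))
a,b=toz(i,(249,176),.028),toz(i,(365.4,176.6),.028); m=(a+b)/2; d=b-a
print(a,b,m,np.linalg.norm(d),np.degrees(np.arctan2(d[1],d[0]))); print(here())
s=plan((494,-3,200),None,.9); s=plan((390,321,200),85,.9,start=s); s=plan((390,321,35),85,.9,start=s)
```

```text
[ 0.43316915 -0.0027361   0.028     ] [0.56630987 0.00603253 0.028     ] [0.49973951 0.00164822 0.028     ] 0.1334291546860876 3.7680504236958643
(8.28, array([495.3,  -2.4,  14.8]), array([179.9,   0. , 102.1]), array([ 0.5,  0.1, -0.9]), 37.2, 38.8)
[[0,0,-26,0,0,0,0.9],[0,0,-27,0,0,0,0.9],[0,-1,-26,0,0,0,0.9],[0,0,-27,0,0,0,0.9],[0,0,-26,0,0,0,0.9]]
[[0,0,-27,0,0,0,0.9],[-0.3,-0.4,-26.2,0,0,0,0.9]]
[[28,-3,0,0,0,1,0.9],[28,-3,0,0,0,2,0.9],[28,-4,0,0,0,1,0.9],[28,-5,0,0,0,2,0.9],[28,-6,0,0,0,1,0.9]]
[[28,-6,0,0,0,2,0.9],[27,-7,0,0,0,1,0.9],[27,-8,0,0,0,1,0.9],[28,-8,0,0,0,2,0.9],[27,-9,0,0,0,1,0.9]]
[[26,-10,0,0,0,2,0.9],[26.5,-10.4,0,0,0,1.1,0.9]]
[[0,0,27,0,0,0,0.9],[0,0,28,0,0,0,0.9],[0,0,27,0,0,0,0.9],[0,0,28,0,0,0,0.9],[0,0,27,0,0,0,0.9]]
[[0,0,28,0,0,0,0.9]]
```

{"api": "play_rows", "payload": {
  "deltas": [
    [0, 0, -26, 0, 0, 0, 0.9],
    [0, 0, -27, 0, 0, 0, 0.9],
    [0, 0, -26, 0, 0, 0, 0.9],
    [0, 0, -27, 0, 0, 0, 0.9],
    [0, 0, -26, 0, 0, 0, 0.9]
  ]
}}

```text
t: 8.7
position: [0.4945, -0.0024, 0.1479]
ee_rot: [179.9, 0.0, 102.1]
wrist_force: [0.3, -0.0, -1.0]
opening: 0.439
grasp_force: 38.9
```

{"api": "play_rows", "payload": {
  "deltas": [
    [0, 0, -27, 0, 0, 0, 0.9],
    [0, 0, -26, 0, 0, 0, 0.9],
    [28, -3, 0, 0, 0, 1, 0.9],
    [28, -3, 0, 0, 0, 2, 0.9],
    [28, -4, 0, 0, 0, 1, 0.9]
  ]
}}

```text
t: 9.12
position: [0.4687, 0.079, 0.2]
ee_rot: [179.8, -0.0, 97.9]
wrist_force: [0.5, 1.0, -1.5]
opening: 0.435
grasp_force: 39.1
```

{"api": "play_rows", "payload": {
  "deltas": [
    [28, -5, 0, 0, 0, 2, 0.9],
    [28, -6, 0, 0, 0, 1, 0.9],
    [28, -6, 0, 0, 0, 2, 0.9],
    [27, -7, 0, 0, 0, 1, 0.9],
    [27, -8, 0, 0, 0, 1, 0.9]
  ]
}}

```text
t: 9.53
position: [0.4246, 0.2144, 0.1995]
ee_rot: [179.9, -0.0, 91.0]
wrist_force: [1.8, 1.1, -0.3]
opening: 0.438
grasp_force: 39.1
```

{"api": "play_rows", "payload": {
  "deltas": [
    [28, -8, 0, 0, 0, 2, 0.9],
    [27, -9, 0, 0, 0, 1, 0.9],
    [26, -10, 0, 0, 0, 2, 0.9],
    [26, -10, 0, 0, 0, 1, 0.9],
    [0, 0, 0, 0, 0, 0, 0.9]
  ]
}}

```text
t: 9.95
position: [0.389, 0.3246, 0.1993]
ee_rot: [180.0, -0.1, 85.3]
wrist_force: [-0.4, 0.1, -1.2]
opening: 0.438
grasp_force: 39.0
```

Run:
```python
from h import *
print(here()); i,im=shot("wrist","w3.png")
for t in ["bin","stone","plate"]:
    for d in cams.masks_of("wrist",t): print(t,round(d["conf"],2),d["centre"],d["mask"].sum(),*mpoly(i,d["mask"],{"bin":.06}.get(t,.008)))
```

```text
(9.95, array([389. , 324.6, 199.3]), array([ 1.80e+02, -1.00e-01,  8.53e+01]), array([-0.4,  0.1, -1.2]), 37.3, 39.0)
bin 0.63 [313.6, 169.7] 13700 [388.5 327.5] [130.3 129.8] 84.1
stone 0.9 [315.2, 275.9] 13243 [378.  192.6] [228.7 106.2] 85.8
stone 0.63 [582.9, 354.2] 9296 [737.9  63.8] [255.8 113.9] -43.0
plate 0.73 [492.2, 153.9] 24170 [582.1 325.8] [177.8 164.8] -79.5
plate 0.71 [275.0, 14.4] 3763 [345.7 478.2] [123.5  46.4] -4.7
```

View pics/w3.png

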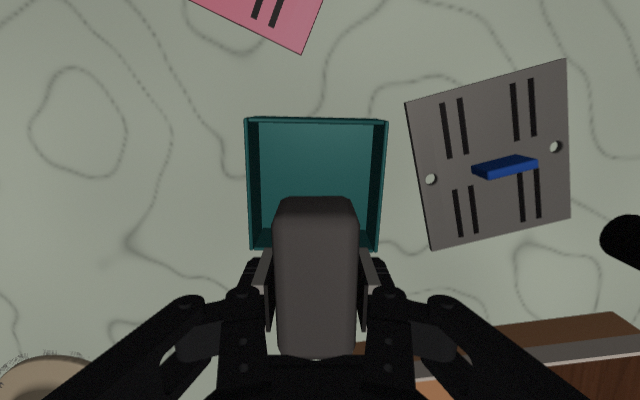

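{"api": "play_rows", "payload": {
  "deltas": [
    [2, 0, 27, 0, 0, 0, 0.9],
    [0, 0, 28, 0, 0, 0, 0.9],
    [0, 0, 27, 0, 0, 0, 0.9],
    [0, 0, 28, 0, 0, 0, 0.9],
    [0, 0, 27, 0, 0, 0, 0.9]
  ]
}}

```text
t: 10.57
position: [0.3913, 0.322, 0.0605]
ee_rot: [180.0, -0.0, 85.0]
wrist_force: [-0.0, 0.4, -0.7]
opening: 0.433
grasp_force: 39.0
```

{"api": "play_rows", "payload": {
  "deltas": [
    [0, 0, 25, 0, 0, 0, 0.9],
    [0, 0, 0, 0, 0, 0, 0.9],
    [0, 0, 0, 0, 0, 0, 0.35],
    [0, 0, 0, 0, 0, 0, 0.35],
    [0, 0, 0, 0, 0, 0, 0.35]
  ]
}}

```text
t: 10.98
position: [0.3922, 0.3237, 0.0389]
ee_rot: [179.8, -0.2, 85.1]
wrist_force: [0.2, 0.8, 0.4]
opening: 0.648
grasp_force: 0.0
```

{"api": "play_rows", "payload": {
  "deltas": [
    [0, 0, -27, 0, 0, 0, 0.35],
    [0, 0, -28, 0, 0, 0, 0.35],
    [0, 0, -27, 0, 0, 0, 0.35],
    [0, 0, -28, 0, 0, 0, 0.35],
    [0, 0, -27, 0, 0, 0, 0.35]
  ]
}}

```text
t: 11.4
position: [0.3912, 0.3232, 0.1771]
ee_rot: [179.8, -0.1, 85.1]
wrist_force: [0.4, 0.0, -0.7]
opening: 0.646
grasp_force: 0.0
```

Run:
```python
from h import *
print(here()); i,im=shot("wrist","w4.png")
for t in ["stone","plate"]:
    for d in cams.masks_of("wrist",t): print(t,round(d["conf"],2),d["centre"],d["mask"].sum(),*mpoly(i,d["mask"],{"stone":.04}.get(t,.008)))
s=plan((582,325.8,160),10.5+180,.2,turn=7)
```

```text
(11.4, array([391.2, 323.2, 177.1]), array([ 1.798e+02, -1.000e-01,  8.510e+01]), array([ 0.4,  0. , -0.7]), 54.9, 0.0)
stone 0.92 [315.1, 192.5] 3014 [390.6 321.5] [76.5 37.2] 87.3
stone 0.27 [593.1, 363.0] 7548 [700.8 106.4] [181.2  89.9] -45.7
plate 0.95 [270.5, 13.8] 3140 [351.  474.3] [105.6  38.3] -4.9
plate 0.78 [501.1, 152.7] 27478 [582.2 326.2] [177.5 165.2] -79.5
[[1,12,1,0,0,-7,0.2],[0,12,1,0,0,-6,0.2],[-2,11,1,0,0,-7,0.2],[-3,12,1,0,0,-6,0.2],[-4,11,2,0,0,-7,0.2]]
[[-5,11,1,0,0,-7,0.2],[-7,9,1,0,0,-6,0.2],[-8,9,1,0,0,-7,0.2],[-9,8,1,0,0,-6,0.2],[-9,7,1,0,0,-7,0.2]]
[[-11,6,1,0,0,-6,0.2],[-10,5,1,0,0,-7,0.2],[-12,3,2,0,0,-7,0.2],[-12,2,1,0,0,-6,0.2],[-11,1,1,0,0,-7,0.2]]
[[-12.3,-0.8,0.9,0,0,-6.4,0.2]]
```

{"api": "play_rows", "payload": {
  "deltas": [
    [1, 12, 1, 0, 0, -7, 0.2],
    [0, 12, 1, 0, 0, -6, 0.2],
    [-2, 11, 1, 0, 0, -7, 0.2],
    [-3, 12, 1, 0, 0, -6, 0.2],
    [-4, 11, 2, 0, 0, -7, 0.2]
  ]
}}

```text
t: 11.97
position: [0.4505, 0.3233, 0.1672]
ee_rot: [180.0, -0.0, 118.4]
wrist_force: [-0.6, -0.8, 0.5]
opening: 0.799
grasp_force: 0.0
```

{"api": "play_rows", "payload": {
  "deltas": [
    [-5, 11, 1, 0, 0, -7, 0.2],
    [-7, 9, 1, 0, 0, -6, 0.2],
    [-8, 9, 1, 0, 0, -7, 0.2],
    [-9, 8, 1, 0, 0, -6, 0.2],
    [-9, 7, 1, 0, 0, -7, 0.2]
  ]
}}

```text
t: 12.38
position: [0.5094, 0.3237, 0.1619]
ee_rot: [-180.0, -0.0, 151.4]
wrist_force: [0.0, 0.4, 0.7]
opening: 0.8
grasp_force: 0.0
```

{"api": "play_rows", "payload": {
  "deltas": [
    [-11, 6, 1, 0, 0, -6, 0.2],
    [-10, 5, 1, 0, 0, -7, 0.2],
    [-12, 3, 2, 0, 0, -7, 0.2],
    [-12, 2, 1, 0, 0, -6, 0.2],
    [-11, 1, 1, 0, 0, -7, 0.2]
  ]
}}

```text
t: 12.8
position: [0.5687, 0.3244, 0.1558]
ee_rot: [-180.0, -0.0, -175.6]
wrist_force: [0.4, -0.2, 1.2]
opening: 0.8
grasp_force: 0.0
```

{"api": "play_rows", "payload": {
  "deltas": [
    [-12, -1, 1, 0, 0, -6, 0.2],
    [0, 0, 0, 0, 0, 0, 0.2]
  ]
}}

```text
t: 12.97
position: [0.5813, 0.3239, 0.1543]
ee_rot: [-180.0, -0.0, -169.8]
wrist_force: [-0.6, -0.2, 0.6]
opening: 0.799
grasp_force: 0.0
```

Run:
```python
from h import *
print(here()); i,im=shot("wrist","w5.png")
import pickle; pickle.dump(i,open("w5.pkl","wb"))
for t in ["plate"]:
    for d in cams.masks_of("wrist",t): print(t,round(d["conf"],2),d["centre"],d["mask"].sum(),*mpoly(i,d["mask"],{"stone":.04}.get(t,.008)))
h=cv2.cvtColor(im,cv2.COLOR_RGB2HSV); b=(cv2.inRange(h,(100,110,60),(130,255,255))>0); print(mpoly(i,b,.044), b.sum())
```

```text
(12.97, array([581.3, 323.9, 154.3]), array([-180. ,   -0. , -169.8]), array([-0.6, -0.2,  0.6]), 67.9, 0.0)
plate 0.96 [604.5, 34.4] 7967 [406.9 545.5] [162.1  62.1] 61.2
plate 0.79 [317.2, 182.4] 28470 [583.9 326.4] [176.  161.8] -79.3
(array([582.9, 326.3]), array([48.6,  8.8]), 10.3) 598
```

View pics/w5.png

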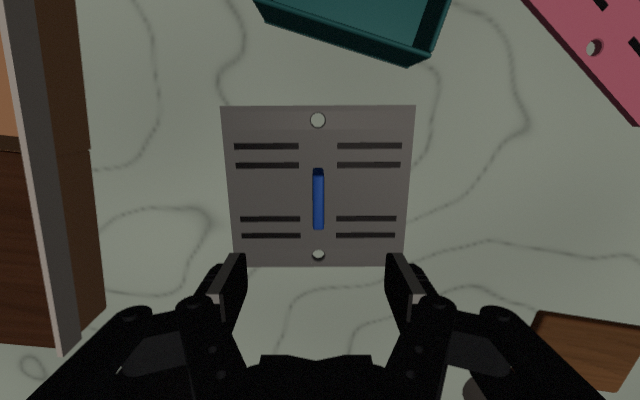

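Run:
```python
from h import *
s=plan((583.3,326.4,60),-169.6,.4,step=25); s=plan((583.3,326.4,13),-169.6,.4,start=s,step=20)
import pickle; i=pickle.load(open("w5.pkl","rb"));a,b=toz(i,(318,254),.008),toz(i,(318,120),.008); print(a,b,(a+b)/2,np.linalg.norm(a-b))
```

```text
[[-1,0,24,0,0,0,0.4],[-1,1,23,0,0,0,0.4],[-1,0,24,0,0,0,0.4],[-0.6,0.4,23.8,0,0,-0.5,0.4]]
[[0,0,16,0,0,0,0.4],[0,0,15,0,0,0,0.4],[0,0,16,0,0,0,0.4]]
[0.64873259 0.33861268 0.008     ] [0.51671593 0.31436983 0.008     ] [0.58272426 0.32649126 0.008     ] 0.13422411783297872
```

{"api": "play_rows", "payload": {
  "deltas": [
    [-1, 0, 24, 0, 0, 0, 0.4],
    [-1, 1, 23, 0, 0, 0, 0.4],
    [-1, 0, 24, 0, 0, 0, 0.4],
    [0, 0, 24, 0, 0, 0, 0.4],
    [0, 0, 16, 0, 0, 0, 0.4]
  ]
}}

```text
t: 13.48
position: [0.5813, 0.3258, 0.0417]
ee_rot: [-180.0, -0.2, -170.1]
wrist_force: [0.6, -0.8, -0.1]
opening: 0.603
grasp_force: 0.0
```

{"api": "play_rows", "payload": {
  "deltas": [
    [0, 0, 15, 0, 0, 0, 0.4],
    [0, 0, 14, 0, 0, 0, 0.4],
    [0, 0, 0, 0, 0, 0, 0.4]
  ]
}}

```text
t: 13.73
position: [0.5808, 0.3254, 0.0118]
ee_rot: [-179.9, -0.3, -170.0]
wrist_force: [0.1, -0.1, -0.3]
opening: 0.601
grasp_force: 0.0
```

{"api": "play_rows", "payload": {
  "deltas": [
    [0, 0, 0, 0, 0, 0, 0.7],
    [0, 0, 0, 0, 0, 0, 1],
    [0, 0, 0, 0, 0, 0, 1],
    [0, 0, 0, 0, 0, 0, 1],
    [0, 0, 0, 0, 0, 0, 1]
  ],
  "squeeze": 70
}}

```text
t: 14.15
position: [0.5839, 0.3266, 0.0172]
ee_rot: [179.9, 0.2, -169.9]
wrist_force: [-1.2, -0.4, 4.9]
opening: 0.101
grasp_force: 70.7
```

Run:
```python
from h import *
print(here())
```

```text
(14.15, array([583.9, 326.6,  17.2]), array([ 179.9,    0.2, -169.9]), array([-1.2, -0.4,  4.9]), 8.6, 70.7)
```

{"api": "play_rows", "payload": {
  "deltas": [
    [0, 0, -10, 0, 0, 0, 1],
    [0, 0, -20, 0, 0, 0, 1],
    [0, 0, -28, 0, 0, 0, 1],
    [0, 0, -28, 0, 0, 0, 1],
    [0, 0, -28, 0, 0, 0, 1]
  ]
}}

```text
t: 14.57
position: [0.5826, 0.3259, 0.1305]
ee_rot: [-180.0, -0.1, -169.9]
wrist_force: [0.9, 0.3, -2.6]
opening: 0.104
grasp_force: 69.6
```

{"api": "play_rows", "payload": {
  "deltas": [
    [0, 0, -28, 0, 0, 0, 1],
    [0, 0, -20, 0, 0, 0, 1],
    [0, 0, -10, 0, 0, 0, 1],
    [0, 0, 0, 0, 0, 0, 1],
    [0, 0, 0, 0, 0, 0, 1]
  ]
}}

```text
t: 14.98
position: [0.5828, 0.326, 0.1865]
ee_rot: [-180.0, -0.0, -169.9]
wrist_force: [0.1, 0.3, -3.1]
opening: 0.102
grasp_force: 69.7
```

Run:
```python
from h import *
print(here()); i,im=shot("wrist","w6.png"); print(here())
import pickle; pickle.dump((i,sensors.get_obs()),open("w6.pkl","wb"))
```

```text
(14.98, array([582.8, 326. , 186.5]), array([-180. ,   -0. , -169.9]), array([ 0.1,  0.3, -3.1]), 8.7, 69.7)
(15.03, array([582.4, 325.8, 185.2]), array([-180. ,   -0.2, -169.9]), array([ 0.6, -0.7, -2.9]), 8.7, 69.7)
```

View pics/w6.png

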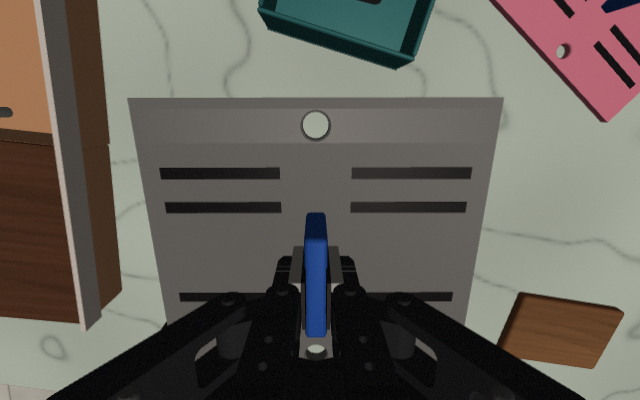

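Run:
```python
from h import *
import pickle; i,o=pickle.load(open("w6.pkl","rb")); im=cv2.imread("pics/w6.png")
from scipy.optimize import brentq
M=R.from_euler("xyz",o["ee_rot"],degrees=True)
for n,f in (((316,125),(316,350)),((316,125),(316,351.5))):
    fz=lambda z:np.linalg.norm(toz(i,n,z)-toz(i,f,z))-.136
    z=brentq(fz,.1,.25); a,b=toz(i,n,z),toz(i,f,z)
    print(z-o["position"][2],M.inv().apply((a+b)/2-o["position"])*1000,np.degrees(np.arctan2(*(b-a)[[1,0]])),o["ee_rot"][2])
T=np.array(i["pose"]);print(M.inv().apply(T[:3,3]-o["position"])*1000)
# refined hole centroid near
g=cv2.cvtColor(im,6); w=g[108:143,298:336]; b=(w>150).astype(np.uint8);n_,l,s,c=cv2.connectedComponentsWithStats(b);k=1+np.argmax(s[1:,4]);print(s[k],c[k]+[298,108])
w=g[342:362,298:336];print(w[4:16:2,::2])
```

```text
-0.011731292264047039 [-0.0894676   0.36187763 11.73078905] 10.146895272511077 -169.90617315430364
-0.01042289292130194 [-0.01201884  0.3590763  10.42262356] 10.146896634579981 -169.90617315430364
[ 7.71005052e+01 -3.35461759e-02 -1.43291203e+02]
[  5   5  25  24 478] [315.17991632 124.48953975]
[[ 11  91  90  89  91  99 142 164 161 160 162 161 126  89  91  91  92  38
    6]
 [ 11  91  91  91  82 162 162 162 162 161 163 161 159 120  84  91  92  50
    9]
 [ 10  91  91  89  46  77 162 162 162 162 163 161 134  28  57  89  91  59
    8]
 [ 11  91  90  77  37  34  52  97 127 134 127  72  33  31  43  90  91  80
   15]
 [ 12  92  91  75  34  35  32  30  30  32  33  32  32  31  43  81  91  91
   12]
 [ 32  90  91  80  61  35  31  33  33  31  33  33  30  30  66  90  91  80
    7]]
```

Run:
```python
from h import *
s=plan((499,0.8,150),-176.1,1,step=27)
```

```text
[[11,-23,3,0,0,0,1],[10,-24,2,0,0,1,1],[11,-24,3,0,0,0,1],[10,-23,3,0,0,1,1],[10,-24,3,0,0,0,1]]
[[10,-24,2,0,0,1,1],[9,-24,3,0,0,0,1],[10,-24,3,0,0,1,1],[9,-24,2,0,0,0,1],[9,-24,3,0,0,1,1]]
[[8,-25,3,0,0,0,1],[9,-24,2,0,0,1,1],[8.1,-24.5,3.2,0,0,0.2,1]]
```

{"api": "play_rows", "payload": {
  "deltas": [
    [11, -23, 3, 0, 0, 0, 1],
    [10, -24, 2, 0, 0, 1, 1],
    [11, -24, 3, 0, 0, 0, 1],
    [10, -23, 3, 0, 0, 1, 1],
    [10, -24, 3, 0, 0, 0, 1]
  ]
}}

```text
t: 15.45
position: [0.5493, 0.2, 0.1705]
ee_rot: [-180.0, -0.2, -171.9]
wrist_force: [0.3, -0.2, -2.0]
opening: 0.101
grasp_force: 69.7
```

{"api": "play_rows", "payload": {
  "deltas": [
    [10, -24, 2, 0, 0, 1, 1],
    [9, -24, 3, 0, 0, 0, 1],
    [10, -24, 3, 0, 0, 1, 1],
    [9, -24, 2, 0, 0, 0, 1],
    [9, -24, 3, 0, 0, 1, 1]
  ]
}}

```text
t: 15.87
position: [0.517, 0.0752, 0.158]
ee_rot: [180.0, -0.2, -174.9]
wrist_force: [1.0, -0.1, -2.5]
opening: 0.103
grasp_force: 69.7
```

{"api": "play_rows", "payload": {
  "deltas": [
    [8, -25, 3, 0, 0, 0, 1],
    [9, -24, 2, 0, 0, 1, 1],
    [8, -24, 3, 0, 0, 0, 1],
    [0, 0, 0, 0, 0, 0, 1],
    [0, 0, 0, 0, 0, 0, 1]
  ]
}}

```text
t: 16.28
position: [0.4986, 0.0009, 0.1504]
ee_rot: [180.0, -0.2, -176.0]
wrist_force: [-0.3, -0.5, -2.3]
opening: 0.103
grasp_force: 69.6
```

Run:
```python
from h import *
print(here()); i,im=shot("wrist","w7.png"); print(here())
import pickle; pickle.dump((i,sensors.get_obs()),open("w7.pkl","wb"))
```

```text
(16.28, array([498.6,   0.9, 150.4]), array([ 180. ,   -0.2, -176. ]), array([-0.3, -0.5, -2.3]), 8.8, 69.6)
(16.33, array([499. ,   1.7, 150.8]), array([ 1.80e+02, -1.00e-01, -1.76e+02]), array([ 0.1,  0.3, -3.4]), 8.5, 69.6)
```

View pics/w7.png

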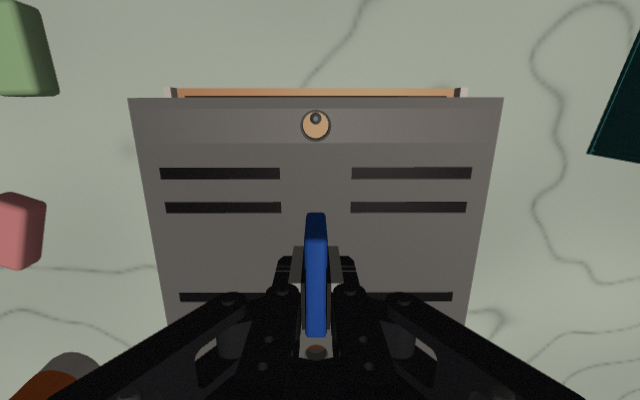

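Run:
```python
from h import *
import pickle; i,o=pickle.load(open("w7.pkl","rb")); im=cv2.imread("pics/w7.png")
cv2.imwrite("pics/w7c.png",np.hstack([cv2.resize(im[105:145,296:336],(400,400),interpolation=2),cv2.resize(im[335:375,296:336],(400,400),interpolation=2)]))
zt=.1508-.011; h=toz(i,(316,125),zt); print("hole",h)
for z in(.026,.028): print("pin",toz(i,(316,118),z))
M=R.from_euler("xyz",o["ee_rot"],degrees=True); print(M.inv().apply(toz(i,(316,118),.028)-h)*1000)
for p in((164.5,93),(178,93),(455,93),(467.5,93)): print(toz(i,p,.072))
```

```text
hole [ 0.43021365 -0.00374584  0.1398    ]
pin [ 0.43060314 -0.00345774  0.026     ]
pin [ 0.43053917 -0.00346682  0.028     ]
[ -0.63587402   0.1627152  111.79889534]
[ 0.4199527  -0.10703967  0.072     ]
[ 0.41932426 -0.09792278  0.072     ]
[0.40626968 0.08902697 0.072     ]
[0.40567199 0.09747792 0.072     ]
```

View pics/w7c.png

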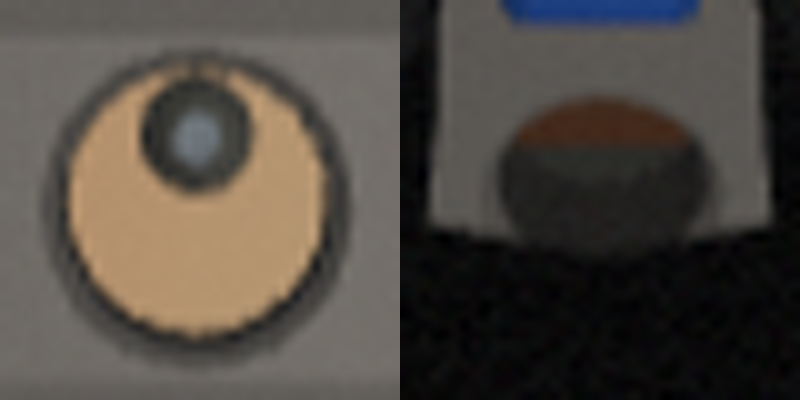

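{"api": "play_rows", "payload": {
  "deltas": [
    [-0.8, 0, 20, 0, 0, 0, 1],
    [0, 0, 25, 0, 0, 0, 1],
    [0, 0, 25, 0, 0, 0, 1],
    [0, 0, 15, 0, 0, 0, 1],
    [0, 0, 5, 0, 0, 0, 1]
  ]
}}

```text
t: 16.75
position: [0.4985, 0.0029, 0.0586]
ee_rot: [179.9, -0.4, -175.8]
wrist_force: [-0.2, 0.8, -3.2]
opening: 0.098
grasp_force: 69.5
```

{"api": "play_rows", "payload": {
  "deltas": [
    [0, 0, 2, 0, 0, 0, 1],
    [0, 0, 0, 0, 0, 0, 1],
    [0, 0, 0, 0, 0, 0, 1]
  ]
}}

```text
t: 17.0
position: [0.5013, 0.002, 0.0615]
ee_rot: [-180.0, 0.1, -175.9]
wrist_force: [-0.4, -0.4, -1.4]
opening: 0.106
grasp_force: 69.5
```

Run:
```python
from h import *
print(here()); i,im=shot("wrist","w8.png"); print(here()); im=im[:,:,::-1]
cv2.imwrite("pics/w8c.png",np.hstack([cv2.resize(im[105:145,296:336],(400,400),interpolation=2),cv2.resize(im[335:375,296:336],(400,400),interpolation=2)]))
```

```text
(17.0, array([501.3,   2. ,  61.5]), array([-1.800e+02,  1.000e-01, -1.759e+02]), array([-0.4, -0.4, -1.4]), 9.0, 69.5)
(17.05, array([501.4,   1.9,  61.7]), array([-1.800e+02,  1.000e-01, -1.759e+02]), array([-0.1, -0.2, -1.5]), 8.9, 69.5)
```

View pics/w8c.png

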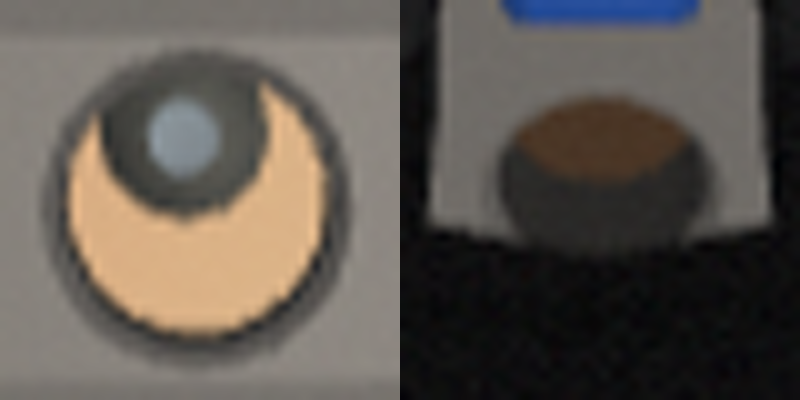

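Run:
```python
from h import *
i=cams.camera_info("wrist"); o=sensors.get_obs(); M=R.from_euler("xyz",o["ee_rot"],degrees=True)
for dz in(.010,.012):
  h=toz(i,(315.5,125.8),o["position"][2]-dz); p=toz(i,(314.3,118.8),.028); print(h,p,M.inv().apply(p-h)*1000)
```

```text
[ 0.43346218 -0.00310681  0.05170845] [ 0.43123414 -0.00393718  0.028     ] [ 2.33865502 -0.66269749 23.70308032]
[ 0.43358569 -0.00309837  0.04970845] [ 0.43123414 -0.00393718  0.028     ] [ 2.45766824 -0.66269685 21.70278989]
```

{"api": "play_rows", "payload": {
  "deltas": [
    [2.3, -0.6, 4, 0, 0, 0, 1],
    [0, 0, 4, 0, 0, 0, 1],
    [0, 0, 0, 0, 0, 0, 1],
    [0, 0, 0, 0, 0, 0, 1],
    [0, 0, 0, 0, 0, 0, 1]
  ]
}}

```text
t: 17.47
position: [0.4983, 0.0009, 0.0524]
ee_rot: [180.0, 0.0, -175.9]
wrist_force: [0.6, -0.3, -2.1]
opening: 0.101
grasp_force: 69.6
```

Run:
```python
from h import *
i,im=shot("wrist"); print(here()); 
o=sensors.get_obs(); M=R.from_euler("xyz",o["ee_rot"],degrees=True)
g=cv2.cvtColor(im,cv2.COLOR_RGB2GRAY)[105:145,296:336]
hsv=cv2.cvtColor(im,cv2.COLOR_RGB2HSV)[105:145,296:336]
im=im[:,:,::-1]
cv2.imwrite("pics/w9c.png",np.hstack([cv2.resize(im[105:145,296:336],(400,400),interpolation=2),cv2.resize(im[335:375,296:336],(400,400),interpolation=2)]))
```

```text
(17.52, array([498.4,   0.9,  52.5]), array([ 180. ,    0. , -175.9]), array([ 0.4,  0.4, -2.7]), 8.8, 69.6)
```

View pics/w9c.png

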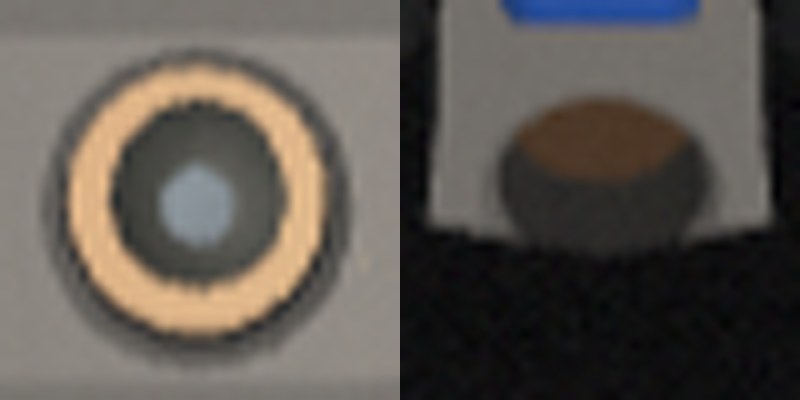

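{"api": "play_rows", "payload": {
  "deltas": [
    [0, 0, 3, 0, 0, 0, 1],
    [0, 0, 3, 0, 0, 0, 1],
    [0, 0, 2, 0, 0, 0, 1],
    [0, 0, 0, 0, 0, 0, 1]
  ]
}}

```text
t: 17.85
position: [0.4978, 0.001, 0.0436]
ee_rot: [180.0, -0.1, -175.9]
wrist_force: [0.1, -0.4, -2.2]
opening: 0.101
grasp_force: 69.6
```

{"api": "play_rows", "payload": {
  "deltas": [
    [0, 0, 2, 0, 0, 0, 1],
    [0, 0, 2, 0, 0, 0, 1],
    [0, 0, 2, 0, 0, 0, 1],
    [0, 0, 0, 0, 0, 0, 1]
  ]
}}

```text
t: 18.18
position: [0.498, 0.001, 0.0378]
ee_rot: [180.0, -0.0, -175.9]
wrist_force: [0.2, 0.3, -2.7]
opening: 0.106
grasp_force: 69.6
```

{"api": "play_rows", "payload": {
  "deltas": [
    [0, 0, 2, 0, 0, 0, 1],
    [0, 0, 2, 0, 0, 0, 1],
    [0, 0, 2, 0, 0, 0, 1],
    [0, 0, 0, 0, 0, 0, 1]
  ]
}}

```text
t: 18.52
position: [0.498, 0.001, 0.0318]
ee_rot: [180.0, -0.0, -175.9]
wrist_force: [-0.2, -0.2, -2.3]
opening: 0.105
grasp_force: 69.6
```

{"api": "play_rows", "payload": {
  "deltas": [
    [0, 0, 1, 0, 0, 0, 1],
    [0, 0, 1, 0, 0, 0, 1],
    [0, 0, 1, 0, 0, 0, 1],
    [0, 0, 1, 0, 0, 0, 1],
    [0, 0, 0, 0, 0, 0, 1]
  ]
}}

```text
t: 18.93
position: [0.4982, 0.001, 0.0281]
ee_rot: [180.0, -0.0, -175.9]
wrist_force: [0.5, -0.9, -2.5]
opening: 0.101
grasp_force: 69.6
```

Run:
```python
from h import *
i,im=shot("wrist","w10.png"); print(here())
```

```text
(18.98, array([498.2,   0.9,  28.2]), array([ 180. ,   -0. , -175.9]), array([ 0.6,  1. , -2. ]), 9.0, 69.6)
```

{"api": "play_rows", "payload": {
  "deltas": [
    [0, 0, 1, 0, 0, 0, 1],
    [0, 0, 1, 0, 0, 0, 1],
    [0, 0, 0, 0, 0, 0, 1]
  ]
}}

```text
t: 19.23
position: [0.4985, 0.0009, 0.0272]
ee_rot: [-180.0, 0.0, -175.9]
wrist_force: [-3.0, -0.1, 4.2]
opening: 0.099
grasp_force: 70.6
```

{"api": "play_rows", "payload": {
  "deltas": [
    [0, 0, 1, 0, 0, 0, 1],
    [0, 0, 1, 0, 0, 0, 1],
    [0, 0, 0, 0, 0, 0, 1]
  ]
}}

```text
t: 19.48
position: [0.4988, 0.0009, 0.0272]
ee_rot: [-180.0, 0.1, -175.9]
wrist_force: [-11.3, 0.8, 19.6]
opening: 0.102
grasp_force: 72.9
```

{"api": "play_rows", "payload": {
  "deltas": [
    [0, 0, -2, 0, 0, 0, 1],
    [0, 0, 0, 0, 0, 0, 0.6],
    [0, 0, 0, 0, 0, 0, 0.6],
    [0, 0, 0, 0, 0, 0, 0.6]
  ]
}}

```text
t: 19.82
position: [0.4983, 0.0009, 0.0262]
ee_rot: [180.0, 0.0, -175.9]
wrist_force: [-0.3, -1.0, 0.0]
opening: 0.396
grasp_force: 0.0
```

{"api": "play_rows", "payload": {
  "deltas": [
    [0, 0, -15, 0, 0, 0, 0.6],
    [0, 0, -28, 0, 0, 0, 0.5],
    [0, 0, -30, 0, 0, 0, 0.5],
    [0, 0, -30, 0, 0, 0, 0.5],
    [0, 0, -30, 0, 0, 0, 0.5]
  ]
}}

```text
t: 20.23
position: [0.498, 0.001, 0.1604]
ee_rot: [180.0, -0.0, -175.9]
wrist_force: [0.4, 0.4, -0.4]
opening: 0.5
grasp_force: 0.0
```

{"api": "play_rows", "payload": {
  "deltas": [
    [0, 0, -30, 0, 0, 0, 0.4],
    [0, 0, -25, 0, 0, 0, 0.4],
    [0, 0, 0, 0, 0, 0, 0.4]
  ]
}}

```text
t: 20.48
position: [0.5003, 0.0008, 0.2204]
ee_rot: [-179.9, 0.6, -175.9]
wrist_force: [0.3, -0.3, -0.3]
opening: 0.596
grasp_force: 0.0
```

Run:
```python
from h import *
print(here()); i,im=shot("wrist","w11.png"); 
import pickle; pickle.dump((i,sensors.get_obs()),open("w11.pkl","wb"))
for t in ["plate","bar1"]:
    for d in cams.masks_of("wrist",t): print(t,round(d["conf"],2),d["centre"],d["mask"].sum(),*mpoly(i,d["mask"],.018 if t=="plate" else .028))
i,im2=shot("top")
for d in cams.masks_of("top","bar1"):
    m=d["mask"];print(round(d["conf"],2),d["centre"],*mpoly(i,m,.028),im2[m].mean(0).round())
```

```text
(20.48, array([500.3,   0.8, 220.4]), array([-179.9,    0.6, -175.9]), array([ 0.3, -0.3, -0.3]), 50.7, 0.0)
plate 0.66 [315.7, 167.4] 21516 [498.9   0.8] [175.9 162.1] -85.8
bar1 0.96 [69.2, 203.5] 2639 [ 553.4 -280.4] [79.2 50.2] -15.8
bar1 0.86 [7.5, 123.3] 546 [ 462.  -325.1] [49.9 19.4] -13.5
bar1 0.71 [77.3, 56.2] 3813 [ 394.9 -244.4] [69.5 50.2] 4.8
0.77 [418.3, 201.8] [ 559.6 -288. ] [71.6 45.2] -17.6 [139. 102.  98.]
0.54 [441.4, 228.5] [ 455.1 -363.8] [76.9 50. ] 13.5 [109. 105. 122.]
0.51 [410.7, 246.5] [ 396.8 -251.8] [69.6 42. ] 5.6 [111. 133.  98.]
```

View pics/w11.png

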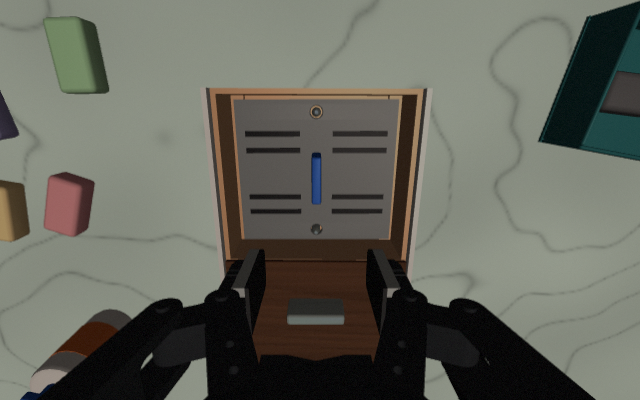

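Run:
```python
from h import *
i,im=shot("side"); print(here())
hs=cv2.cvtColor(im,cv2.COLOR_RGB2HSV)
for d in cams.masks_of("side","bar1"):
    m=d["mask"]; e=cv2.erode(m.astype(np.uint8),np.ones((3,3)))>0; c=im[e]; 
    top=c[c.sum(1)>np.percentile(c.sum(1),60)]
    print(round(d["conf"],2),np.round(d["centre"]),m.sum(),top.mean(0).round(),np.round(top.mean(0)/top.mean(0).max(),2))
i,im=shot("wrist")
for d in cams.masks_of("wrist","bar1"):
    m=d["mask"]; e=cv2.erode(m.astype(np.uint8),np.ones((3,3)))>0; c=im[e];top=c[c.sum(1)>np.percentile(c.sum(1),60)]
    print(np.round(d["centre"]),top.mean(0).round(),np.round(top.mean(0)/top.mean(0).max(),2))
print(im[230:235,50:55].mean((0,1)), im[300:305,120].mean(0), im[100:110,140:150].mean((0,1)), im[195:225,5:20].mean((0,1)), "railwhite", im[94,206:210])
```

```text
(20.78, array([497.6,   1. , 212.5]), array([ 180. ,   -0.2, -175.9]), array([-0.5, -0.5, -0.1]), 50.8, 0.0)
0.88 [354. 308.] 670 [178.  97.  93.] [1.   0.54 0.52]
0.73 [309. 343.] 790 [122. 107. 143.] [0.85 0.74 1.  ]
0.65 [275. 304.] 640 [113. 144.  90.] [0.79 1.   0.62]
0.6 [371. 338.] 780 [190. 148.  77.] [1.   0.78 0.41]
[72. 61.] [114. 135. 100.] [0.84 1.   0.74]
[ 64. 210.] [155.  99.  97.] [1.   0.64 0.63]
[  9. 216.] [105.  86.  58.] [1.   0.82 0.55]
[  4. 133.] [45. 41. 52.] [0.86 0.78 1.  ]
[154.44  98.36  96.24] [134.4 140.4 128.8] [138.59 144.16 131.32] [67.67333333 55.49555556 37.54444444] railwhite [[ 76  66  57]
 [144 106  76]
 [148 107  77]
 [147 108  77]]
```

```bash
cat >> h.py <<'E'
from scipy.optimize import minimize
def fitbar(info,mask,x0,dims=(70,38,28),z0=0):
    "fit x,y[mm],yaw[deg] of a box standing on z0 by silhouette overlap"
    c=np.array([[a*dims[0]/2,b*dims[1]/2,z] for a in(-1,1) for b in(-1,1) for z in(z0,z0+dims[2])])
    def f(p):
        a=np.radians(p[2]); q=c.copy(); q[:,0]=c[:,0]*np.cos(a)-c[:,1]*np.sin(a)+p[0]; q[:,1]=c[:,0]*np.sin(a)+c[:,1]*np.cos(a)+p[1]
        px=(proj(info,q/1000)*16).astype(np.int32); m=np.zeros(mask.shape,np.uint8); cv2.fillConvexPoly(m,cv2.convexHull(px),1,shift=4)
        return 1-(m.astype(bool)&mask).sum()/(m.astype(bool)|mask).sum()
    r=minimize(f,x0,method="Nelder-Mead",options=dict(initial_simplex=np.array(x0)+np.array([[0,0,0],[6,0,0],[0,6,0],[0,0,8]])))
    return np.round(r.x,1),round(1-r.fun,2)
def bars(cam):
    i,im=shot(cam); out=[]
    for d in cams.masks_of(cam,"bar1"):
        c,s,a=mpoly(i,d["mask"],.028); 
        if d["conf"]>.3 and d["mask"].sum()>100: p,q=fitbar(i,d["mask"],[*c,a]); print(round(d["conf"],2),p,q,im[d["mask"]].mean(0).round())
E
python3 - <<'E'
from h import *
bars("top"); plan((560,-291,130),162.4,.3)
E
```

```text
0.77 [ 574.9 -376.9   -1.1] 0.86 [139. 128.  84.]
0.69 [ 396.3 -258.8    1.2] 0.84 [112. 133.  99.]
0.69 [ 559.5 -293.   -19.5] 0.8 [142. 104. 100.]
0.64 [ 456.9 -369.5   18.4] 0.82 [110. 105. 125.]
[[-4,-27,8,0,0,2,0.3],[-4,-27,7,0,0,2,0.3],[-6,-26,8,0,0,2,0.3],[-6,-26,7,0,0,2,0.3],[-8,-27,8,0,0,2,0.3]]
[[-8,-25,8,0,0,2,0.3],[-9,-26,7,0,0,2,0.3],[-11,-25,8,0,0,2,0.3],[-11,-25,8,0,0,2,0.3],[-11,-24,7,0,0,2,0.3]]
[[-13,-24.3,7.8,0,0,1.7,0.3]]
```

{"api": "play_rows", "payload": {
  "deltas": [
    [-4, -27, 8, 0, 0, 2, 0.3],
    [-4, -27, 7, 0, 0, 2, 0.3],
    [-6, -26, 8, 0, 0, 2, 0.3],
    [-6, -26, 7, 0, 0, 2, 0.3],
    [-8, -27, 8, 0, 0, 2, 0.3]
  ]
}}

```text
t: 21.45
position: [0.5266, -0.1333, 0.176]
ee_rot: [180.0, 0.0, 174.0]
wrist_force: [-0.2, -0.2, 0.3]
opening: 0.703
grasp_force: 0.0
```

{"api": "play_rows", "payload": {
  "deltas": [
    [-8, -25, 8, 0, 0, 2, 0.3],
    [-9, -26, 7, 0, 0, 2, 0.3],
    [-11, -25, 8, 0, 0, 2, 0.3],
    [-11, -25, 8, 0, 0, 2, 0.3],
    [-11, -24, 7, 0, 0, 2, 0.3]
  ]
}}

```text
t: 21.87
position: [0.5543, -0.2655, 0.1374]
ee_rot: [180.0, -0.0, 164.0]
wrist_force: [-0.7, 1.6, 0.3]
opening: 0.698
grasp_force: 0.0
```

{"api": "play_rows", "payload": {
  "deltas": [
    [-13, -24, 8, 0, 0, 2, 0.3],
    [0, 0, 0, 0, 0, 0, 0.3],
    [0, 0, 0, 0, 0, 0, 0.3]
  ]
}}

```text
t: 22.12
position: [0.5596, -0.2916, 0.1288]
ee_rot: [180.0, -0.1, 162.0]
wrist_force: [0.5, -0.4, 0.2]
opening: 0.7
grasp_force: 0.0
```

Run:
```python
from h import *
print(here()); bars("wrist"); print(here())
```

```text
(22.12, array([ 559.6, -291.6,  128.8]), array([ 1.80e+02, -1.00e-01,  1.62e+02]), array([ 0.5, -0.4,  0.2]), 59.5, 0.0)
0.81 [ 558.4 -290.2  -15.7] 0.9 [116.  80.  78.]
0.69 [ 454.3 -367.1   13.6] 0.88 [79. 73. 91.]
0.63 [ 405.5 -236.8  101.6] 0.87 [75. 87. 65.]
(22.22, array([ 560.3, -290.2,  130.4]), array([180. ,  -0. , 162.1]), array([-0.8, -0.8, -0.3]), 59.5, 0.0)
```

{"api": "play_rows", "payload": {
  "deltas": [
    [1, 0, 28, 0, 0, -2, 0.3],
    [0, 0, 30, 0, 0, 0, 0.3],
    [0, 0, 30, 0, 0, 0, 0.3],
    [0, 0, 22, 0, 0, 0, 0.3],
    [0, 0, 14, 0, 0, 0, 0.3]
  ]
}}

```text
t: 22.63
position: [0.5584, -0.2886, 0.0039]
ee_rot: [179.9, -0.2, 164.2]
wrist_force: [0.9, 0.0, 0.1]
opening: 0.701
grasp_force: 0.0
```

{"api": "play_rows", "payload": {
  "deltas": [
    [0, 0, 1, 0, 0, 0, 0.3],
    [0, 0, 0, 0, 0, 0, 0.8],
    [0, 0, 0, 0, 0, 0, 0.8],
    [0, 0, 0, 0, 0, 0, 0.8],
    [0, 0, 0, 0, 0, 0, 0.8]
  ],
  "squeeze": 40
}}

```text
t: 23.05
position: [0.5605, -0.2909, 0.0077]
ee_rot: [-180.0, 0.2, 164.1]
wrist_force: [-0.3, -0.1, 4.8]
opening: 0.429
grasp_force: 41.5
```

```bash
cat >> h.py <<'E'
O=np.array([498.7,0.8]); TH=4.05
def W(x,y):
    a=np.radians(TH); return O+[x*np.cos(a)-y*np.sin(a), x*np.sin(a)+y*np.cos(a)]
E
python3 - <<'E'
from h import *
print(here()); o=sensors.get_obs(); p=o["position"]*1000
s=plan((*p[:2],150),None,.8); s=plan((*W(42,-48),130),184.05,.8,start=s,step=30); s=plan((*W(42,-48),24),184.05,.8,start=s,step=25)
E
```

```text
(23.05, array([ 560.5, -290.9,    7.7]), array([-180. ,    0.2,  164.1]), array([-0.3, -0.1,  4.8]), 36.4, 41.5)
[[0,0,-28,0,0,0,0.8],[0,0,-29,0,0,0,0.8],[0,0,-28,0,0,0,0.8],[0,0,-29,0,0,0,0.8],[0,0,-28.3,0,0,0,0.8]]
[[9,26,2,0,0,-2,0.8],[9,26,2,0,0,-2,0.8],[7,27,3,0,0,-3,0.8],[6,26,2,0,0,-2,0.8],[5,27,2,0,0,-2,0.8]]
[[4,28,2,0,0,-2,0.8],[4,27,3,0,0,-3,0.8],[1,27,2,0,0,-2,0.8],[1.3,27.7,2,0,0,-1.9,0.8]]
[[0,0,21,0,0,0,0.8],[0,0,21,0,0,0,0.8],[0,0,22,0,0,0,0.8],[0,0,21,0,0,0,0.8],[0,0,21,0,0,0,0.8]]
```

{"api": "play_rows", "payload": {
  "deltas": [
    [0, 0, -28, 0, 0, 0, 0.8],
    [0, 0, -29, 0, 0, 0, 0.8],
    [0, 0, -28, 0, 0, 0, 0.8],
    [0, 0, -29, 0, 0, 0, 0.8],
    [0, 0, -28, 0, 0, 0, 0.8]
  ]
}}

```text
t: 23.47
position: [0.5592, -0.2904, 0.1496]
ee_rot: [-180.0, 0.1, 164.1]
wrist_force: [0.4, 0.1, -1.2]
opening: 0.434
grasp_force: 40.8
```

{"api": "play_rows", "payload": {
  "deltas": [
    [9, 26, 2, 0, 0, -2, 0.8],
    [9, 26, 2, 0, 0, -2, 0.8],
    [7, 27, 3, 0, 0, -3, 0.8],
    [6, 26, 2, 0, 0, -2, 0.8],
    [5, 27, 2, 0, 0, -2, 0.8]
  ]
}}

```text
t: 23.88
position: [0.5501, -0.1526, 0.1369]
ee_rot: [-180.0, 0.1, 175.2]
wrist_force: [1.1, 0.8, -1.0]
opening: 0.438
grasp_force: 40.9
```

{"api": "play_rows", "payload": {
  "deltas": [
    [4, 28, 2, 0, 0, -2, 0.8],
    [4, 27, 3, 0, 0, -3, 0.8],
    [1, 27, 2, 0, 0, -2, 0.8],
    [1, 28, 2, 0, 0, -2, 0.8],
    [0, 0, 0, 0, 0, 0, 0.8]
  ]
}}

```text
t: 24.3
position: [0.5426, -0.0392, 0.1276]
ee_rot: [179.9, 0.0, -175.6]
wrist_force: [0.2, -0.2, -0.2]
opening: 0.436
grasp_force: 40.9
```

Run:
```python
from h import *
i,im=shot("wrist","w12.png"); print(here(), W(42,-48))
for d in cams.masks_of("wrist","bar1"): print(round(d["conf"],2),d["centre"],d["mask"].sum())
plan((*W(42,-48),28),184.05,.8,step=25)
```

```text
(24.35, array([542.9, -41.3, 127.8]), array([ 180. ,    0. , -175.7]), array([ 0.2, -0.7, -1. ]), 37.0, 40.9) [543.98521277 -44.11380082]
0.64 [40.7, 17.0] 2499
0.59 [318.3, 261.0] 11748
[[0,0,25,0,0,0,0.8],[0,-1,25,0,0,0,0.8],[-1,0,25,0,0,0,0.8],[0.2,-0.5,24.9,0,0,0.1,0.8]]
```

{"api": "play_rows", "payload": {
  "deltas": [
    [0, -1, 25, 0, 0, 0, 0.8],
    [-1, -1, 25, 0, 0, 0, 0.8],
    [0, 0, 25, 0, 0, 0, 0.8],
    [0, 0, 20, 0, 0, 0, 0.8],
    [0, 0, 4, 0, 0, 0, 0.8]
  ]
}}

```text
t: 24.82
position: [0.5428, -0.0463, 0.0258]
ee_rot: [180.0, -0.2, -176.0]
wrist_force: [-2.3, -0.3, 0.8]
opening: 0.435
grasp_force: 41.2
```

{"api": "play_rows", "payload": {
  "deltas": [
    [0, 0, 1, 0, 0, 0, 0.8],
    [0, 0, 0, 0, 0, 0, 0.8],
    [0, 0, 0, 0, 0, 0, 0.8]
  ]
}}

```text
t: 25.07
position: [0.545, -0.0458, 0.0287]
ee_rot: [-180.0, 0.1, -175.9]
wrist_force: [0.1, 0.9, -1.1]
opening: 0.437
grasp_force: 41.0
```

{"api": "play_rows", "payload": {
  "deltas": [
    [0, 0, 1, 0, 0, 0, 0.8],
    [0, 0, 1, 0, 0, 0, 0.8],
    [0, 0, 0, 0, 0, 0, 0.8]
  ]
}}

```text
t: 25.32
position: [0.5444, -0.0452, 0.0257]
ee_rot: [-180.0, 0.0, -175.9]
wrist_force: [-1.2, -1.5, 0.3]
opening: 0.435
grasp_force: 41.2
```

{"api": "play_rows", "payload": {
  "deltas": [
    [0, 0, 0, 0, 0, 0, 0.45],
    [0, 0, 0, 0, 0, 0, 0.45],
    [0, 0, 0, 0, 0, 0, 0.45]
  ]
}}

```text
t: 25.57
position: [0.5443, -0.0452, 0.0256]
ee_rot: [-180.0, 0.0, -175.9]
wrist_force: [0.0, 0.5, -0.5]
opening: 0.548
grasp_force: 0.0
```

{"api": "play_rows", "payload": {
  "deltas": [
    [0, 0, -15, 0, 0, 0, 0.45],
    [0, 0, -28, 0, 0, 0, 0.45],
    [0, 0, -30, 0, 0, 0, 0.3],
    [0, 0, -30, 0, 0, 0, 0.3],
    [0, 0, -15, 0, 0, 0, 0.3]
  ]
}}

```text
t: 25.98
position: [0.5455, -0.0454, 0.1478]
ee_rot: [-179.9, 0.3, -175.9]
wrist_force: [0.6, -0.0, 0.3]
opening: 0.699
grasp_force: 0.0
```

Run:
```python
from h import *
i,im=shot("wrist","w13.png"); print(here())
for d in cams.masks_of("wrist","bar1"): c,s,a=mpoly(i,d["mask"],.046); print(round(d["conf"],2),fitbar(i,d["mask"],[*c,a],z0=18),im[d["mask"]].mean(0).round())
s=plan((454.3,-369,130),193.6,.3)
```

```text
(26.03, array([546.5, -45.5, 149.9]), array([-179.9,    0.5, -175.9]), array([0.6, 0.2, 2.9]), 59.2, 0.0)
0.8 (array([541.6, -46. ,   5.2]), np.float64(0.9)) [176. 126. 123.]
0.69 (array([ 395.9, -231.3,  -44.1]), np.float64(0.79)) [104. 123.  92.]
0.57 (array([ 571.3, -368.4,   23.5]), np.float64(0.52)) [84. 74. 57.]
[[10,-26,1,0,0,-1,0.3],[10,-27,2,0,0,-1,0.3],[10,-26,1,0,0,0,0.3],[10,-26,2,0,0,-1,0.3],[11,-25,1,0,0,-1,0.3]]
[[12,-26,2,0,0,-1,0.3],[12,-25,1,0,0,-1,0.3],[12,-26,2,0,0,0,0.3],[12,-25,1,0,0,-1,0.3],[13,-25,1,0,0,-1,0.3]]
[[13,-25,2,0,0,-1,0.3],[13.4,-24.1,1.3,0,0,-0.5,0.3]]
```

{"api": "play_rows", "payload": {
  "deltas": [
    [10, -26, 1, 0, 0, -1, 0.3],
    [10, -27, 2, 0, 0, -1, 0.3],
    [10, -26, 1, 0, 0, 0, 0.3],
    [10, -26, 2, 0, 0, -1, 0.3],
    [11, -25, 1, 0, 0, -1, 0.3]
  ]
}}

```text
t: 26.5
position: [0.5052, -0.1805, 0.1344]
ee_rot: [179.9, -0.1, -171.8]
wrist_force: [0.6, 0.8, -0.4]
opening: 0.702
grasp_force: 0.0
```

{"api": "play_rows", "payload": {
  "deltas": [
    [12, -26, 2, 0, 0, -1, 0.3],
    [12, -25, 1, 0, 0, -1, 0.3],
    [12, -26, 2, 0, 0, 0, 0.3],
    [12, -25, 1, 0, 0, -1, 0.3],
    [13, -25, 1, 0, 0, -1, 0.3]
  ]
}}

```text
t: 26.92
position: [0.4665, -0.3159, 0.1274]
ee_rot: [179.9, -0.1, -167.9]
wrist_force: [0.3, 1.1, 0.9]
opening: 0.697
grasp_force: 0.0
```

{"api": "play_rows", "payload": {
  "deltas": [
    [13, -25, 2, 0, 0, -1, 0.3],
    [13, -24, 1, 0, 0, 0, 0.3],
    [0, 0, 0, 0, 0, 0, 0.3],
    [0, 0, 0, 0, 0, 0, 0.3]
  ]
}}

```text
t: 27.25
position: [0.4518, -0.3691, 0.1244]
ee_rot: [179.9, -0.1, -167.0]
wrist_force: [0.8, 0.0, -0.0]
opening: 0.699
grasp_force: 0.0
```

```bash
cat >> h.py <<'E'
def nextbar():
    i,im=shot("wrist"); o=sensors.get_obs(); p=o["position"]*1000; best=None
    for d in cams.masks_of("wrist","bar1"):
        c,s,a=mpoly(i,d["mask"],.028)
        if d["conf"]<.3 or np.hypot(*(c-p[:2]))>90: continue
        f,q=fitbar(i,d["mask"],[*c,a]); print(round(d["conf"],2),f,q,im[d["mask"]].mean(0).round()); best=best if best is not None else f
    yaw=best[2]+180*round((o["ee_rot"][2]-best[2])/180)
    plan((*best[:2],4),yaw,.3,n=5)
E
python3 - <<'E'
from h import *
print(here()); nextbar()
E
```

```text
(27.25, array([ 451.8, -369.1,  124.4]), array([ 1.799e+02, -1.000e-01, -1.670e+02]), array([ 0.8,  0. , -0. ]), 59.4, 0.0)
0.79 [ 453.  -367.9   12.7] 0.91 [ 92.  84. 103.]
[[0,0,24,0,0,0,0.3],[0,0,24,0,0,0,0.3],[0,0,25,0,0,0,0.3],[0,0,24,0,0,0,0.3],[-0.2,-0.2,24.2,0,0,0.4,0.3]]
```

{"api": "play_rows", "payload": {
  "deltas": [
    [0, 0, 28, 0, 0, 0, 0.3],
    [0, 0, 29, 0, 0, 0, 0.3],
    [0, 0, 28, 0, 0, 0, 0.3],
    [0, 0, 22, 0, 0, 0, 0.3],
    [0, 0, 14, 0, 0, 0, 0.3]
  ]
}}

```text
t: 27.77
position: [0.4522, -0.3661, 0.002]
ee_rot: [179.8, -0.1, -166.8]
wrist_force: [-0.1, 0.9, 0.2]
opening: 0.696
grasp_force: 0.0
```

{"api": "play_rows", "payload": {
  "deltas": [
    [0, 0, 0, 0, 0, 0, 0.3],
    [0, 0, 0, 0, 0, 0, 0.8],
    [0, 0, 0, 0, 0, 0, 0.8],
    [0, 0, 0, 0, 0, 0, 0.8],
    [0, 0, 0, 0, 0, 0, 0.8]
  ],
  "squeeze": 40
}}

```text
t: 28.18
position: [0.4536, -0.369, 0.0068]
ee_rot: [-179.9, 0.1, -166.9]
wrist_force: [1.9, -0.7, 6.5]
opening: 0.435
grasp_force: 41.7
```

```bash
cat >> h.py <<'E'
def carry(x,y):
    p=sensors.get_obs()["position"]*1000; print(here(),W(x,y))
    s=plan((*p[:2],140),None,.8); s=plan((*W(x,y),120),184.05,.8,start=s)
E
python3 - <<'E'
from h import *
carry(-42,-48)
E
```

```text
(28.18, array([ 453.6, -369. ,    6.8]), array([-1.799e+02,  1.000e-01, -1.669e+02]), array([ 1.9, -0.7,  6.5]), 36.9, 41.7) [460.19497788 -50.04646764]
[[0,0,-27,0,0,0,0.8],[0,0,-26,0,0,0,0.8],[0,0,-27,0,0,0,0.8],[0,0,-27,0,0,0,0.8],[0,0,-26.2,0,0,0,0.8]]
[[-7,28,2,0,0,1,0.8],[-7,28,2,0,0,1,0.8],[-6,29,1,0,0,0,0.8],[-6,28,2,0,0,1,0.8],[-6,28,2,0,0,1,0.8]]
[[-5,29,2,0,0,1,0.8],[-5,29,2,0,0,1,0.8],[-4,28,2,0,0,1,0.8],[-4,29,1,0,0,0,0.8],[-3,29,2,0,0,1,0.8]]
[[-3.4,28.6,2,0,0,1.1,0.8]]
```

{"api": "play_rows", "payload": {
  "deltas": [
    [0, 0, -27, 0, 0, 0, 0.8],
    [0, 0, -26, 0, 0, 0, 0.8],
    [0, 0, -27, 0, 0, 0, 0.8],
    [0, 0, -27, 0, 0, 0, 0.8],
    [0, 0, -26, 0, 0, 0, 0.8]
  ]
}}

```text
t: 28.6
position: [0.4529, -0.3686, 0.1406]
ee_rot: [-179.9, 0.0, -166.9]
wrist_force: [0.3, -0.5, -0.7]
opening: 0.436
grasp_force: 40.6
```

{"api": "play_rows", "payload": {
  "deltas": [
    [-7, 28, 2, 0, 0, 1, 0.8],
    [-7, 28, 2, 0, 0, 1, 0.8],
    [-6, 29, 1, 0, 0, 0, 0.8],
    [-6, 28, 2, 0, 0, 1, 0.8],
    [-6, 28, 2, 0, 0, 1, 0.8]
  ]
}}

```text
t: 29.02
position: [0.456, -0.2229, 0.13]
ee_rot: [-180.0, 0.1, -171.0]
wrist_force: [0.0, 0.2, -1.2]
opening: 0.435
grasp_force: 40.6
```

{"api": "play_rows", "payload": {
  "deltas": [
    [-5, 29, 2, 0, 0, 1, 0.8],
    [-5, 29, 2, 0, 0, 1, 0.8],
    [-4, 28, 2, 0, 0, 1, 0.8],
    [-4, 29, 1, 0, 0, 0, 0.8],
    [-3, 29, 2, 0, 0, 1, 0.8]
  ]
}}

```text
t: 29.43
position: [0.4588, -0.0772, 0.1212]
ee_rot: [-180.0, 0.1, -174.9]
wrist_force: [-0.2, 0.4, -0.3]
opening: 0.434
grasp_force: 40.6
```

{"api": "play_rows", "payload": {
  "deltas": [
    [-3, 28, 2, 0, 0, 1, 0.8],
    [0, 0, 0, 0, 0, 0, 0.8],
    [0, 0, 0, 0, 0, 0, 0.8],
    [0, 0, 0, 0, 0, 0, 0.8]
  ]
}}

```text
t: 29.77
position: [0.4593, -0.0506, 0.1189]
ee_rot: [-180.0, 0.1, -175.9]
wrist_force: [0.9, -0.2, -0.1]
opening: 0.437
grasp_force: 40.6
```

Run:
```python
from h import *
print(here()); plan((*W(-42,-48),28),184.05,.8,n=5)
```

```text
(29.77, array([459.3, -50.6, 118.9]), array([-1.800e+02,  1.000e-01, -1.759e+02]), array([ 0.9, -0.2, -0.1]), 37.1, 40.6)
[[0,0,18,0,0,0,0.8],[0,0,18,0,0,0,0.8],[-1,0,19,0,0,0,0.8],[0,0,18,0,0,0,0.8],[0.1,0.5,17.9,0,0,0.1,0.8]]
```

{"api": "play_rows", "payload": {
  "deltas": [
    [0, 0, 24, 0, 0, 0, 0.8],
    [0, 0, 25, 0, 0, 0, 0.8],
    [0, 0, 24, 0, 0, 0, 0.8],
    [0, 0, 15, 0, 0, 0, 0.8],
    [0, 0, 4, 0, 0, 0, 0.8]
  ]
}}

```text
t: 30.18
position: [0.458, -0.0513, 0.0248]
ee_rot: [180.0, -0.2, -176.0]
wrist_force: [-4.3, 0.4, 9.9]
opening: 0.435
grasp_force: 41.9
```

{"api": "play_rows", "payload": {
  "deltas": [
    [0, 0, 1, 0, 0, 0, 0.8],
    [0, 0, 0, 0, 0, 0, 0.8],
    [0, 0, 0, 0, 0, 0, 0.45],
    [0, 0, 0, 0, 0, 0, 0.45],
    [0, 0, 0, 0, 0, 0, 0.45]
  ]
}}

```text
t: 30.6
position: [0.4595, -0.0506, 0.0259]
ee_rot: [-180.0, 0.1, -175.9]
wrist_force: [-0.4, -0.6, 0.7]
opening: 0.546
grasp_force: 0.0
```

{"api": "play_rows", "payload": {
  "deltas": [
    [0, 0, -15, 0, 0, 0, 0.45],
    [0, 0, -28, 0, 0, 0, 0.45],
    [0, 0, -30, 0, 0, 0, 0.3],
    [0, 0, -30, 0, 0, 0, 0.3],
    [0, 0, -15, 0, 0, 0, 0.3]
  ]
}}

```text
t: 31.02
position: [0.4605, -0.0506, 0.1477]
ee_rot: [-179.9, 0.3, -175.9]
wrist_force: [0.8, -0.8, 0.6]
opening: 0.702
grasp_force: 0.0
```

```bash
cat >> h.py <<'E'
def inbox():
    i,im=shot("wrist")
    for d in cams.masks_of("wrist","bar1"):
        c,s,a=mpoly(i,d["mask"],.046)
        if np.hypot(*(c-O))<130:
            f,q=fitbar(i,d["mask"],[*c,a],z0=18); b=R.from_euler("z",-TH,degrees=True).apply([*(f[:2]-O),0])[:2]; print("in",round(d["conf"],2),b.round(1),f[2],q,im[d["mask"]].mean(0).round())
E
python3 - <<'E'
from h import *
inbox(); bars("top"); print(here()); s=plan((395.5,-251,130),184,.3)
E
```

```text
in 0.57 [ 42.1 -49.1] 6.4 0.89 [135.  89.  87.]
0.73 [ 398.3 -253.5    7.6] 0.89 [111. 131.  98.]
0.53 [ 574.6 -372.9   -1.8] 0.89 [138. 127.  84.]
0.5 [393.8 317.2  89.8] 0.93 [82. 84. 80.]
0.43 [558.8 -40.8  89.2] 0.47 [140. 109. 105.]
(31.22, array([459.1, -50.3, 143.2]), array([-180. ,    0. , -175.9]), array([-0.8,  0. , -0.8]), 59.4, 0.0)
[[10,-24,2,0,0,0,0.3],[9,-25,1,0,0,0,0.3],[10,-24,2,0,0,0,0.3],[10,-25,2,0,0,0,0.3],[10,-24,1,0,0,0,0.3]]
[[9,-25,2,0,0,0,0.3],[10,-24,2,0,0,0,0.3],[9.8,-24.6,1.2,0,0,0.1,0.3]]
```

{"api": "play_rows", "payload": {
  "deltas": [
    [10, -24, 2, 0, 0, -1, 0.3],
    [9, -25, 1, 0, 0, 0, 0.3],
    [9, -24, 2, 0, 0, -1, 0.3],
    [9, -25, 2, 0, 0, 0, 0.3],
    [9, -24, 1, 0, 0, -1, 0.3]
  ]
}}

```text
t: 31.63
position: [0.4233, -0.1768, 0.1332]
ee_rot: [179.9, -0.2, -172.9]
wrist_force: [0.2, 0.2, -1.1]
opening: 0.703
grasp_force: 0.0
```

{"api": "play_rows", "payload": {
  "deltas": [
    [9, -25, 2, 0, 0, 0, 0.3],
    [9, -24, 2, 0, 0, 0, 0.3],
    [9, -26, 1, 0, 0, 0, 0.3],
    [0, 0, 0, 0, 0, 0, 0.3],
    [0, 0, 0, 0, 0, 0, 0.3]
  ]
}}

```text
t: 32.05
position: [0.406, -0.2541, 0.1284]
ee_rot: [179.9, -0.1, -173.0]
wrist_force: [0.0, 1.1, -0.2]
opening: 0.708
grasp_force: 0.0
```

Run:
```python
from h import *
print(here()); nextbar()
```

```text
(32.05, array([ 406. , -254.1,  128.4]), array([ 1.799e+02, -1.000e-01, -1.730e+02]), array([ 0. ,  1.1, -0.2]), 60.1, 0.0)
0.88 [ 395.9 -253.3    5.8] 0.89 [100. 114.  87.]
[[2,0,25,0,0,0,0.3],[2,0,25,0,0,1,0.3],[2,1,25,0,0,0,0.3],[3,0,25,0,0,0,0.3],[1.8,-0.1,25.2,0,0,0.3,0.3]]
```

{"api": "play_rows", "payload": {
  "deltas": [
    [3, 0, 28, 0, 0, 1, 0.3],
    [3, 0, 30, 0, 0, 0, 0.3],
    [3, 0, 30, 0, 0, 0, 0.3],
    [0, 0, 22, 0, 0, 0, 0.3],
    [0, 0, 14, 0, 0, 0, 0.3]
  ]
}}

```text
t: 32.57
position: [0.3969, -0.2525, 0.0032]
ee_rot: [179.8, -0.2, -173.8]
wrist_force: [0.0, 0.9, 1.0]
opening: 0.704
grasp_force: 0.0
```

{"api": "play_rows", "payload": {
  "deltas": [
    [0, 0, 0, 0, 0, 0, 0.3],
    [0, 0, 0, 0, 0, 0, 0.8],
    [0, 0, 0, 0, 0, 0, 0.8],
    [0, 0, 0, 0, 0, 0, 0.8],
    [0, 0, 0, 0, 0, 0, 0.8]
  ],
  "squeeze": 40
}}

```text
t: 32.98
position: [0.399, -0.2551, 0.0076]
ee_rot: [-179.9, 0.1, -173.9]
wrist_force: [-0.4, 1.9, 4.1]
opening: 0.435
grasp_force: 41.4
```

Run:
```python
from h import *
carry(-42,48)
```

```text
(32.98, array([ 399. , -255.1,    7.6]), array([-1.799e+02,  1.000e-01, -1.739e+02]), array([-0.4,  1.9,  4.1]), 37.0, 41.4) [453.41478723  45.71380082]
[[0,0,-26,0,0,0,0.8],[0,0,-27,0,0,0,0.8],[0,0,-26,0,0,0,0.8],[0,0,-27,0,0,0,0.8],[0,0,-26.4,0,0,0,0.8]]
[[-8,27,2,0,0,0,0.8],[-8,26,2,0,0,0,0.8],[-8,27,1,0,0,1,0.8],[-7,27,2,0,0,0,0.8],[-7,27,2,0,0,0,0.8]]
[[-8,26,2,0,0,0,0.8],[-7,27,2,0,0,0,0.8],[-7,27,2,0,0,1,0.8],[-7,27,1,0,0,0,0.8],[-7,27,2,0,0,0,0.8]]
[[-7.1,26.7,2,0,0,0.1,0.8]]
```

{"api": "play_rows", "payload": {
  "deltas": [
    [0, 0, -26, 0, 0, 0, 0.8],
    [0, 0, -27, 0, 0, 0, 0.8],
    [0, 0, -26, 0, 0, 0, 0.8],
    [0, 0, -27, 0, 0, 0, 0.8],
    [0, 0, -26, 0, 0, 0, 0.8]
  ]
}}

```text
t: 33.4
position: [0.3981, -0.2548, 0.1403]
ee_rot: [-180.0, 0.1, -173.9]
wrist_force: [0.5, -0.4, -1.6]
opening: 0.441
grasp_force: 41.0
```

{"api": "play_rows", "payload": {
  "deltas": [
    [-8, 27, 2, 0, 0, 0, 0.8],
    [-8, 26, 2, 0, 0, 0, 0.8],
    [-8, 27, 1, 0, 0, 1, 0.8],
    [-7, 27, 2, 0, 0, 0, 0.8],
    [-7, 27, 2, 0, 0, 0, 0.8]
  ]
}}

```text
t: 33.82
position: [0.4228, -0.1165, 0.1299]
ee_rot: [-180.0, 0.1, -174.9]
wrist_force: [0.9, -0.0, -0.3]
opening: 0.434
grasp_force: 41.0
```

{"api": "play_rows", "payload": {
  "deltas": [
    [-8, 26, 2, 0, 0, 0, 0.8],
    [-7, 27, 2, 0, 0, 0, 0.8],
    [-7, 27, 2, 0, 0, 1, 0.8],
    [-7, 27, 1, 0, 0, 0, 0.8],
    [-7, 27, 2, 0, 0, 0, 0.8]
  ]
}}

```text
t: 34.23
position: [0.4478, 0.0202, 0.121]
ee_rot: [-180.0, 0.1, -175.9]
wrist_force: [0.8, -0.3, -0.7]
opening: 0.434
grasp_force: 41.0
```

{"api": "play_rows", "payload": {
  "deltas": [
    [-9, 27, 2, 0, 0, 0, 0.8],
    [0, 0, 0, 0, 0, 0, 0.8],
    [0, 0, 0, 0, 0, 0, 0.8],
    [0, 0, 0, 0, 0, 0, 0.8]
  ]
}}

```text
t: 34.57
position: [0.4546, 0.0461, 0.1186]
ee_rot: [-180.0, 0.0, -175.9]
wrist_force: [-0.1, 0.6, -1.1]
opening: 0.434
grasp_force: 41.0
```

Run:
```python
from h import *
print(here()); plan((*W(-40,48),28),184.05,.8,n=5)
```

```text
(34.57, array([454.6,  46.1, 118.6]), array([-180. ,    0. , -175.9]), array([-0.1,  0.6, -1.1]), 36.9, 41.0)
[[0,0,18,0,0,0,0.8],[0,0,18,0,0,0,0.8],[0,0,18,0,0,0,0.8],[-1,0,18,0,0,0,0.8],[0.2,-0.3,18.6,0,0,0.1,0.8]]
```

{"api": "play_rows", "payload": {
  "deltas": [
    [-1, 0, 24, 0, 0, 0, 0.8],
    [0, 0, 25, 0, 0, 0, 0.8],
    [0, 0, 23, 0, 0, 0, 0.8],
    [0, 0, 15, 0, 0, 0, 0.8],
    [0, 0, 4, 0, 0, 0, 0.8]
  ]
}}

```text
t: 34.98
position: [0.454, 0.0453, 0.0256]
ee_rot: [-180.0, -0.2, -176.0]
wrist_force: [-9.3, -0.5, 13.3]
opening: 0.436
grasp_force: 42.8
```

{"api": "play_rows", "payload": {
  "deltas": [
    [0, 0, 1, 0, 0, 0, 0.8],
    [0, 0, 0, 0, 0, 0, 0.8],
    [0, 0, 0, 0, 0, 0, 0.45],
    [0, 0, 0, 0, 0, 0, 0.45],
    [0, 0, 0, 0, 0, 0, 0.45]
  ]
}}

```text
t: 35.4
position: [0.4561, 0.0463, 0.0271]
ee_rot: [-180.0, 0.1, -175.9]
wrist_force: [0.0, -0.0, 0.0]
opening: 0.546
grasp_force: 0.0
```

{"api": "play_rows", "payload": {
  "deltas": [
    [0, 0, -15, 0, 0, 0, 0.45],
    [0, 0, -28, 0, 0, 0, 0.45],
    [0, 0, -30, 0, 0, 0, 0.3],
    [0, 0, -30, 0, 0, 0, 0.3],
    [0, 0, -15, 0, 0, 0, 0.3]
  ]
}}

```text
t: 35.82
position: [0.457, 0.0465, 0.1488]
ee_rot: [-180.0, 0.3, -175.9]
wrist_force: [1.1, 0.4, -0.9]
opening: 0.702
grasp_force: 0.0
```

Run:
```python
from h import *
inbox(); bars("top"); print(here()); s=plan((572.5,-374,130),178.5,.3)
```

```text
in 0.71 [ 39.3 -54.8] -12.4 0.49 [123.  78.  77.]
in 0.71 [-42.3 -48.2] 0.4 0.86 [ 97.  89. 111.]
in 0.58 [-42.9  47.7] 2.9 0.9 [118. 135. 103.]
0.7 [550.1 -48.3   3.5] 0.71 [140. 107. 104.]
0.59 [ 571.2 -375.2    1.8] 0.81 [139. 127.  83.]
(36.02, array([455.6,  46.5, 144.2]), array([ 180. ,    0. , -175.9]), array([ 0. ,  0.3, -0.3]), 59.3, 0.0)
[[-6,-29,1,0,0,0,0.3],[-6,-28,1,0,0,1,0.3],[-6,-28,1,0,0,0,0.3],[-6,-29,1,0,0,0,0.3],[-6,-28,1,0,0,1,0.3]]
[[-7,-29,1,0,0,0,0.3],[-7,-28,1,0,0,1,0.3],[-7,-28,1,0,0,0,0.3],[-7,-28,1,0,0,0,0.3],[-8,-28,0,0,0,1,0.3]]
[[-7,-28,1,0,0,0,0.3],[-8,-28,1,0,0,0,0.3],[-8,-29,1,0,0,1,0.3],[-8,-27,1,0,0,0,0.3],[-8.3,-28.4,1.2,0,0,0.6,0.3]]
```

{"api": "play_rows", "payload": {
  "deltas": [
    [-6, -29, 1, 0, 0, 0, 0.3],
    [-6, -28, 1, 0, 0, 1, 0.3],
    [-6, -28, 1, 0, 0, 0, 0.3],
    [-6, -29, 1, 0, 0, 0, 0.3],
    [-6, -28, 1, 0, 0, 1, 0.3]
  ]
}}

```text
t: 36.43
position: [0.4935, -0.0947, 0.1373]
ee_rot: [179.9, -0.2, -177.9]
wrist_force: [-0.3, 0.6, 0.7]
opening: 0.7
grasp_force: 0.0
```

{"api": "play_rows", "payload": {
  "deltas": [
    [-7, -29, 1, 0, 0, 0, 0.3],
    [-7, -28, 1, 0, 0, 1, 0.3],
    [-7, -28, 1, 0, 0, 0, 0.3],
    [-7, -28, 1, 0, 0, 0, 0.3],
    [-8, -28, 0, 0, 0, 1, 0.3]
  ]
}}

```text
t: 36.85
position: [0.5331, -0.2345, 0.1328]
ee_rot: [179.9, -0.2, -179.9]
wrist_force: [0.3, 0.8, -0.5]
opening: 0.699
grasp_force: 0.0
```

{"api": "play_rows", "payload": {
  "deltas": [
    [-7, -28, 1, 0, 0, 0, 0.3],
    [-8, -28, 1, 0, 0, 0, 0.3],
    [-8, -29, 1, 0, 0, 1, 0.3],
    [-8, -27, 1, 0, 0, 0, 0.3],
    [-8, -28, 1, 0, 0, 1, 0.3]
  ]
}}

```text
t: 37.27
position: [0.5717, -0.3745, 0.1276]
ee_rot: [179.9, -0.2, 178.1]
wrist_force: [0.4, -0.7, 0.6]
opening: 0.7
grasp_force: 0.0
```

{"api": "play_rows", "payload": {
  "deltas": [
    [0, 0, 0, 0, 0, 0, 0.3],
    [0, 0, 0, 0, 0, 0, 0.3],
    [0, 0, 0, 0, 0, 0, 0.3]
  ]
}}

```text
t: 37.52
position: [0.5717, -0.3729, 0.1284]
ee_rot: [179.9, -0.1, 178.1]
wrist_force: [0.4, -0.2, 1.2]
opening: 0.698
grasp_force: 0.0
```

Run:
```python
from h import *
print(here()); nextbar()
```

```text
(37.52, array([ 571.7, -372.9,  128.4]), array([ 1.799e+02, -1.000e-01,  1.781e+02]), array([ 0.4, -0.2,  1.2]), 59.3, 0.0)
0.89 [ 572.  -371.9   -5.9] 0.89 [115. 105.  73.]
[[0,0,25,0,0,1,0.3],[0,0,25,0,0,1,0.3],[0,0,26,0,0,0,0.3],[0,0,25,0,0,1,0.3],[0.2,0.6,24.9,0,0,1.1,0.3]]
```

{"api": "play_rows", "payload": {
  "deltas": [
    [0, 0, 28, 0, 0, 1, 0.3],
    [0, 0, 30, 0, 0, 1, 0.3],
    [0, 0, 30, 0, 0, 0, 0.3],
    [0, 0, 22, 0, 0, 0, 0.3],
    [0, 0, 14, 0, 0, 0, 0.3]
  ]
}}

```text
t: 38.03
position: [0.5711, -0.3717, 0.0032]
ee_rot: [179.9, -0.2, 176.2]
wrist_force: [0.1, 0.7, 0.4]
opening: 0.701
grasp_force: 0.0
```

{"api": "play_rows", "payload": {
  "deltas": [
    [0, 0, 0, 0, 0, 0, 0.3],
    [0, 0, 0, 0, 0, 0, 0.8],
    [0, 0, 0, 0, 0, 0, 0.8],
    [0, 0, 0, 0, 0, 0, 0.8],
    [0, 0, 0, 0, 0, 0, 0.8]
  ],
  "squeeze": 40
}}

```text
t: 38.45
position: [0.5733, -0.3744, 0.0089]
ee_rot: [-179.9, 0.2, 176.1]
wrist_force: [0.7, 0.4, 5.8]
opening: 0.437
grasp_force: 40.8
```

Run:
```python
from h import *
carry(42,48)
```

```text
(38.45, array([ 573.3, -374.4,    8.9]), array([-179.9,    0.2,  176.1]), array([0.7, 0.4, 5.8]), 37.1, 40.8) [537.20502212  51.64646764]
[[0,0,-26,0,0,0,0.8],[0,0,-26,0,0,0,0.8],[0,0,-27,0,0,0,0.8],[0,0,-26,0,0,0,0.8],[0,0,-26.1,0,0,0,0.8]]
[[4,28,1,0,0,-1,0.8],[4,28,2,0,0,0,0.8],[4,29,1,0,0,-1,0.8],[3,28,1,0,0,0,0.8],[4,28,2,0,0,-1,0.8]]
[[3,29,1,0,0,0,0.8],[2,28,1,0,0,-1,0.8],[3,28,2,0,0,0,0.8],[2,29,1,0,0,-1,0.8],[2,28,1,0,0,0,0.8]]
[[2,29,2,0,0,-1,0.8],[1,28,1,0,0,0,0.8],[2,29,1,0,0,-1,0.8],[0,28,2,0,0,0,0.8],[1.3,28.6,1,0,0,-0.9,0.8]]
```

{"api": "play_rows", "payload": {
  "deltas": [
    [0, 0, -26, 0, 0, 0, 0.8],
    [0, 0, -26, 0, 0, 0, 0.8],
    [0, 0, -27, 0, 0, 0, 0.8],
    [0, 0, -26, 0, 0, 0, 0.8],
    [0, 0, -26, 0, 0, 0, 0.8]
  ]
}}

```text
t: 38.87
position: [0.5722, -0.3737, 0.1395]
ee_rot: [-180.0, 0.1, 176.1]
wrist_force: [0.3, -0.4, -1.1]
opening: 0.433
grasp_force: 40.2
```

{"api": "play_rows", "payload": {
  "deltas": [
    [4, 28, 1, 0, 0, -1, 0.8],
    [4, 28, 2, 0, 0, 0, 0.8],
    [4, 29, 1, 0, 0, -1, 0.8],
    [3, 28, 1, 0, 0, 0, 0.8],
    [4, 28, 2, 0, 0, -1, 0.8]
  ]
}}

```text
t: 39.28
position: [0.5598, -0.2308, 0.1313]
ee_rot: [-180.0, 0.1, 179.1]
wrist_force: [0.9, 0.3, -0.3]
opening: 0.438
grasp_force: 40.2
```

{"api": "play_rows", "payload": {
  "deltas": [
    [3, 29, 1, 0, 0, 0, 0.8],
    [2, 28, 1, 0, 0, -1, 0.8],
    [3, 28, 2, 0, 0, 0, 0.8],
    [2, 29, 1, 0, 0, -1, 0.8],
    [2, 28, 1, 0, 0, 0, 0.8]
  ]
}}

```text
t: 39.7
position: [0.548, -0.0885, 0.1251]
ee_rot: [-180.0, 0.1, -178.9]
wrist_force: [1.4, -0.3, -0.2]
opening: 0.435
grasp_force: 40.2
```

{"api": "play_rows", "payload": {
  "deltas": [
    [2, 29, 2, 0, 0, -1, 0.8],
    [1, 28, 1, 0, 0, 0, 0.8],
    [2, 29, 1, 0, 0, -1, 0.8],
    [0, 28, 2, 0, 0, 0, 0.8],
    [1, 28, 1, 0, 0, -1, 0.8]
  ]
}}

```text
t: 40.12
position: [0.5364, 0.0531, 0.1181]
ee_rot: [180.0, 0.1, -175.9]
wrist_force: [0.0, -0.4, 0.5]
opening: 0.436
grasp_force: 40.3
```

{"api": "play_rows", "payload": {
  "deltas": [
    [0, 0, 0, 0, 0, 0, 0.8],
    [0, 0, 0, 0, 0, 0, 0.8],
    [0, 0, 0, 0, 0, 0, 0.8]
  ]
}}

```text
t: 40.37
position: [0.5367, 0.0514, 0.1179]
ee_rot: [-180.0, 0.1, -175.9]
wrist_force: [0.7, -0.3, -0.4]
opening: 0.435
grasp_force: 40.2
```

Run:
```python
from h import *
print(here()); plan((*W(42,48),28),184.05,.8,n=5)
```

```text
(40.37, array([536.7,  51.4, 117.9]), array([-1.800e+02,  1.000e-01, -1.759e+02]), array([ 0.7, -0.3, -0.4]), 37.0, 40.2)
[[0,0,18,0,0,0,0.8],[0,0,18,0,0,0,0.8],[0,0,18,0,0,0,0.8],[0,0,18,0,0,0,0.8],[-0.5,0.2,17.9,0,0,0,0.8]]
```

{"api": "play_rows", "payload": {
  "deltas": [
    [0, 0, 24, 0, 0, 0, 0.8],
    [0, 0, 25, 0, 0, 0, 0.8],
    [0, 0, 23, 0, 0, 0, 0.8],
    [0, 0, 14, 0, 0, 0, 0.8],
    [0, 0, 4, 0, 0, 0, 0.8]
  ]
}}

```text
t: 40.78
position: [0.5357, 0.0503, 0.0264]
ee_rot: [-180.0, -0.2, -176.0]
wrist_force: [-12.4, -1.3, 21.7]
opening: 0.436
grasp_force: 42.8
```

{"api": "play_rows", "payload": {
  "deltas": [
    [0, 0, 1, 0, 0, 0, 0.8],
    [0, 0, 0, 0, 0, 0, 0.8],
    [0, 0, 0, 0, 0, 0, 0.45],
    [0, 0, 0, 0, 0, 0, 0.45],
    [0, 0, 0, 0, 0, 0, 0.45]
  ]
}}

```text
t: 41.2
position: [0.5367, 0.0515, 0.0267]
ee_rot: [180.0, 0.0, -175.9]
wrist_force: [0.5, -0.4, 0.5]
opening: 0.542
grasp_force: 0.0
```

{"api": "play_rows", "payload": {
  "deltas": [
    [0, 0, -15, 0, 0, 0, 0.45],
    [0, 0, -28, 0, 0, 0, 0.45],
    [0, 0, -30, 0, 0, 0, 0.3],
    [0, 0, -30, 0, 0, 0, 0.3],
    [0, 0, -30, 0, 0, 0, 0.3]
  ]
}}

```text
t: 41.62
position: [0.5363, 0.0517, 0.161]
ee_rot: [180.0, 0.0, -175.9]
wrist_force: [1.1, -0.4, -0.2]
opening: 0.699
grasp_force: 0.0
```

{"api": "play_rows", "payload": {
  "deltas": [
    [20, -25, -30, 0, 0, 0, 0.6],
    [20, -25, -30, 0, 0, 0, 0.6],
    [0, 0, 0, 0, 0, 0, 0.6]
  ]
}}

```text
t: 41.87
position: [0.5025, -0.0013, 0.2235]
ee_rot: [-179.8, 0.6, -176.0]
wrist_force: [0.1, -0.5, 1.5]
opening: 0.4
grasp_force: 0.0
```

Run:
```python
from h import *
inbox(); print(here()); i,im=shot("wrist","w14.png"); bars("top")
for d in cams.masks_of("wrist","plate"):
   if d["conf"]>.3: print(d["centre"],mpoly(i,d["mask"],.018))
for d in cams.masks_of("wrist","cover"): print(round(d["conf"],2),mpoly(i,d["mask"],.068))
```

```text
in 0.92 [40.1 46.1] 4.5 0.88 [139. 128.  90.]
in 0.89 [ 39.1 -48.3] 2.4 0.92 [133.  90.  88.]
in 0.82 [-43.9 -48.8] 0.5 0.92 [110. 101. 123.]
in 0.59 [-42.4  46.5] 3.0 0.9 [121. 138. 106.]
(41.97, array([502.3,   1. , 218. ]), array([-180. ,    0.2, -176. ]), array([ 0.2,  0.1, -0.6]), 33.9, 0.0)
0.49 [447.8 -54.9  -0.7] 0.48 [119. 111. 134.]
[316.3, 169.2] (array([499. ,   0.9]), array([177.8, 163.8]), -85.7)
0.9 (array([647.2,  11.8]), array([129.8, 109.9]), 2.8)
0.72 (array([523.8,  45. ]), array([67.2, 36.2]), 2.9)
```

View pics/w14.png

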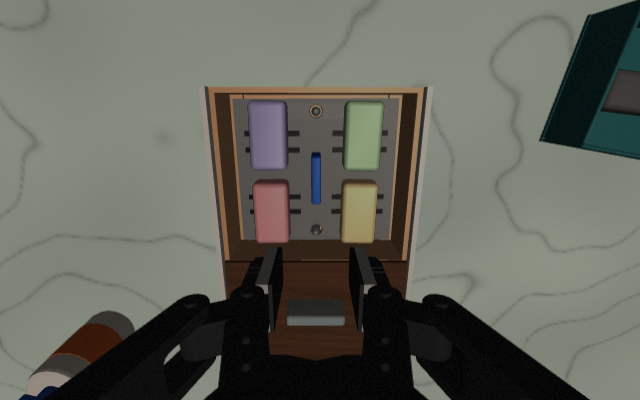

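Run:
```python
from h import *
print(W(135,0),W(-40,0)); s=plan((634,10.8,140),94.05,.4,turn=7); s=plan((634,10.8,75),94.05,.4,start=s,step=25)
```

```text
[633.36287752  10.3346431 ] [458.79988814  -2.02507944]
[[-10,0,6,0,0,7,0.4],[-10,1,6,0,0,7,0.4],[-10,3,5,0,0,7,0.4],[-10,3,6,0,0,7,0.4],[-9,5,6,0,0,7,0.4]]
[[-8,6,6,0,0,7,0.4],[-8,6,5,0,0,7,0.4],[-7,8,6,0,0,6,0.4],[-6,8,6,0,0,7,0.4],[-4,9,6,0,0,7,0.4]]
[[-4,10,5,0,0,7,0.4],[-3,10,6,0,0,7,0.4],[-1.1,9.7,5.8,0,0,7.1,0.4]]
[[0,0,22,0,0,0,0.4],[0,0,21,0,0,0,0.4],[0,0,22,0,0,0,0.4]]
```

{"api": "play_rows", "payload": {
  "deltas": [
    [-10, 0, 6, 0, 0, 7, 0.4],
    [-10, 1, 6, 0, 0, 7, 0.4],
    [-10, 3, 5, 0, 0, 7, 0.4],
    [-10, 3, 6, 0, 0, 7, 0.4],
    [-9, 5, 6, 0, 0, 7, 0.4]
  ]
}}

```text
t: 42.63
position: [0.5534, 0.0055, 0.1859]
ee_rot: [-180.0, -0.1, 148.8]
wrist_force: [0.5, 0.2, 0.1]
opening: 0.601
grasp_force: 0.0
```

{"api": "play_rows", "payload": {
  "deltas": [
    [-8, 6, 6, 0, 0, 7, 0.4],
    [-8, 6, 5, 0, 0, 7, 0.4],
    [-7, 8, 6, 0, 0, 6, 0.4],
    [-6, 8, 6, 0, 0, 7, 0.4],
    [-4, 9, 6, 0, 0, 7, 0.4]
  ]
}}

```text
t: 43.05
position: [0.6036, 0.0089, 0.1566]
ee_rot: [-179.9, -0.1, 114.8]
wrist_force: [0.1, 0.1, 0.1]
opening: 0.602
grasp_force: 0.0
```

{"api": "play_rows", "payload": {
  "deltas": [
    [-4, 10, 5, 0, 0, 7, 0.4],
    [-3, 10, 6, 0, 0, 7, 0.4],
    [-1, 10, 6, 0, 0, 7, 0.4],
    [0, 0, 0, 0, 0, 0, 0.4],
    [0, 0, 0, 0, 0, 0, 0.4]
  ]
}}

```text
t: 43.47
position: [0.634, 0.0107, 0.1397]
ee_rot: [-179.8, -0.0, 94.3]
wrist_force: [-0.8, 0.4, 0.7]
opening: 0.601
grasp_force: 0.0
```

Run:
```python
from h import *
print(here()); s=plan((634,10.8,75),94.05,.4,n=4)
```

```text
(43.47, array([634. ,  10.7, 139.7]), array([-179.8,   -0. ,   94.3]), array([-0.8,  0.4,  0.7]), 51.1, 0.0)
[[0,0,16,0,0,0,0.4],[0,0,16,0,0,0,0.4],[0,0,17,0,0,0,0.4],[0.1,0,15.7,0,0,0.3,0.4]]
```

{"api": "play_rows", "payload": {
  "deltas": [
    [0, 0, 16, 0, 0, 0, 0.4],
    [0, 0, 16, 0, 0, 0, 0.4],
    [0, 0, 16, 0, 0, 0, 0.4],
    [0, 0, 15, 0, 0, 0, 0.4],
    [0, 0, 0, 0, 0, 0, 0.4]
  ]
}}

```text
t: 43.88
position: [0.6323, 0.0105, 0.0748]
ee_rot: [-179.7, -0.0, 94.3]
wrist_force: [-1.0, -1.0, -1.1]
opening: 0.6
grasp_force: 0.0
```

{"api": "play_rows", "payload": {
  "deltas": [
    [0, 0, 0, 0, 0, 0, 1],
    [0, 0, 0, 0, 0, 0, 1],
    [0, 0, 0, 0, 0, 0, 1],
    [0, 0, 0, 0, 0, 0, 1],
    [0, 0, 0, 0, 0, 0, 1]
  ],
  "squeeze": 40
}}

```text
t: 44.3
position: [0.6337, 0.0102, 0.0802]
ee_rot: [-179.9, 0.0, 94.1]
wrist_force: [-10.7, -0.7, 7.0]
opening: 0.133
grasp_force: 40.9
```

{"api": "play_rows", "payload": {
  "deltas": [
    [0, -8, 0, 0, 0, 0, 1],
    [0, -15, 0, 0, 0, 0, 1],
    [0, -22, 0, 0, 0, 0, 1],
    [0, -22, 0, 0, 0, 0, 1],
    [0, -22, 0, 0, 0, 0, 1]
  ]
}}

```text
t: 44.72
position: [0.5465, 0.0042, 0.0803]
ee_rot: [179.7, -0.0, 94.1]
wrist_force: [3.9, 1.8, 3.4]
opening: 0.131
grasp_force: 40.4
```

{"api": "play_rows", "payload": {
  "deltas": [
    [0, -22, 0, 0, 0, 0, 1],
    [0, -22, 0, 0, 0, 0, 1],
    [0, -15, 0, 0, 0, 0, 1],
    [0, -8, 0, 0, 0, 0, 1],
    [0, -4, 0, 0, 0, 0, 1]
  ]
}}

```text
t: 45.13
position: [0.4756, -0.0007, 0.0802]
ee_rot: [179.8, -0.0, 94.1]
wrist_force: [2.3, 5.0, 5.5]
opening: 0.134
grasp_force: 40.8
```

{"api": "play_rows", "payload": {
  "deltas": [
    [0, -4, 0, 0, 0, 0, 1],
    [0, -4, 0, 0, 0, 0, 1],
    [0, -3, 0, 0, 0, 0, 1],
    [0, -2, 0, 0, 0, 0, 1],
    [0, 0, 0, 0, 0, 0, 1]
  ]
}}

```text
t: 45.55
position: [0.4634, -0.0016, 0.0802]
ee_rot: [179.8, -0.1, 94.1]
wrist_force: [-0.2, 5.9, 8.0]
opening: 0.128
grasp_force: 41.2
```

{"api": "play_rows", "payload": {
  "deltas": [
    [0, -2, 0, 0, 0, 0, 1],
    [0, -2, 0, 0, 0, 0, 1],
    [0, -1, 0, 0, 0, 0, 1],
    [0, 0, 0, 0, 0, 0, 1]
  ]
}}

```text
t: 45.88
position: [0.4591, -0.0019, 0.0802]
ee_rot: [179.7, -0.1, 94.1]
wrist_force: [3.1, 5.8, 6.0]
opening: 0.125
grasp_force: 40.9
```

{"api": "play_rows", "payload": {
  "deltas": [
    [0, -2, 0, 0, 0, 0, 1],
    [0, -1, 0, 0, 0, 0, 1],
    [0, -1, 0, 0, 0, 0, 1],
    [0, 0, 0, 0, 0, 0, 1]
  ]
}}

```text
t: 46.22
position: [0.459, -0.0019, 0.0803]
ee_rot: [179.1, -0.0, 94.1]
wrist_force: [30.0, 6.9, -11.0]
opening: 0.131
grasp_force: 39.7
```

{"api": "play_rows", "payload": {
  "deltas": [
    [0, -1, 0, 0, 0, 0, 1],
    [0, -1, 0, 0, 0, 0, 1],
    [0, -1, 0, 0, 0, 0, 1],
    [0, 0, 0, 0, 0, 0, 1]
  ]
}}

```text
t: 46.55
position: [0.4589, -0.0019, 0.0804]
ee_rot: [178.6, -0.0, 94.1]
wrist_force: [49.0, 9.9, -25.5]
opening: 0.13
grasp_force: 41.5
```

{"api": "play_rows", "payload": {
  "deltas": [
    [0, 3, 0, 0, 0, 0, 1],
    [0, 2, 0, 0, 0, 0, 1],
    [0, 0, 0, 0, 0, 0, 1],
    [0, 0, 0, 0, 0, 0, 1]
  ]
}}

```text
t: 46.88
position: [0.459, -0.0019, 0.0802]
ee_rot: [179.4, -0.1, 94.1]
wrist_force: [16.4, 6.5, -2.2]
opening: 0.13
grasp_force: 40.7
```

{"api": "play_rows", "payload": {
  "deltas": [
    [0, 1, 0, 0, 0, 0, 1],
    [0, 0, 0, 0, 0, 0, 1],
    [0, 0, 0, 0, 0, 0, 0.5],
    [0, 0, 0, 0, 0, 0, 0.5],
    [0, 0, 0, 0, 0, 0, 0.5]
  ]
}}

```text
t: 47.3
position: [0.4558, -0.0028, 0.0781]
ee_rot: [-179.9, 0.0, 94.1]
wrist_force: [0.2, -0.1, 1.1]
opening: 0.503
grasp_force: 0.0
```

{"api": "play_rows", "payload": {
  "deltas": [
    [0, 0, -15, 0, 0, 0, 0.5],
    [0, 0, -28, 0, 0, 0, 0.5],
    [0, 0, -30, 0, 0, 0, 0.5],
    [0, 0, -30, 0, 0, 0, 0.5],
    [0, 0, -25, 0, 0, 0, 0.5]
  ]
}}

```text
t: 47.72
position: [0.4559, -0.0028, 0.2083]
ee_rot: [180.0, 0.0, 94.1]
wrist_force: [0.5, 0.3, 1.0]
opening: 0.499
grasp_force: 0.0
```

{"api": "play_rows", "payload": {
  "deltas": [
    [10, 10, -25, 0, 0, 0, 0.5],
    [0, 0, 0, 0, 0, 0, 0.5],
    [0, 0, 0, 0, 0, 0, 0.5],
    [0, 0, 0, 0, 0, 0, 0.5]
  ]
}}

```text
t: 48.05
position: [0.4648, 0.0079, 0.2301]
ee_rot: [-179.9, -0.0, 94.1]
wrist_force: [-0.1, -0.9, -0.2]
opening: 0.503
grasp_force: 0.0
```

Run:
```python
from h import *
print(here()); i,im=shot("wrist","w15.png")
for d in cams.masks_of("wrist","cover"): 
    if d["conf"]>.4: c,s,a=mpoly(i,d["mask"],.068); print(round(d["conf"],2),c,s,a,c-O)
i,im=shot("top","top_end.png")
for t in ["pump","shampoo","stone","bar1","cover"]:
    for d in cams.masks_of("top",t):
        if d["conf"]>.4: print(t,round(d["conf"],2),np.round(d["centre"]),*mpoly(i,d["mask"],.068 if t=="cover" else .028))
```

```text
(48.05, array([464.8,   7.9, 230.1]), array([-179.9,   -0. ,   94.1]), array([-0.1, -0.9, -0.2]), 42.7, 0.0)
0.95 [498.5   0.5] [194.8 181.2] -85.9 [-0.2 -0.3]
pump 0.83 [414. 150.] [ 751.5 -280.3] [94.1 65.4] -45.4
shampoo 0.53 [280. 143.] [757.7 224.5] [72.3 52.8] 26.5
stone 0.54 [248. 250.] [392.4 315.4] [75.8 39.3] 89.7
cover 0.81 [328. 202.] [5.028e+02 4.000e-01] [201.4 181.2] -84.6
cover 0.44 [336. 176.] [590.7   7. ] [355.9 212.5] 4.1
```

The cover measures 0.2 mm from fully shut. The bottles have not moved, the stone is in the bin, and no bars are left on the counter. I'm handing the job in.

```bash
python3 -c "
from station import env; print(env.close_job())"
```

```text
the job is handed in; nothing more can be done
None
```

The job is handed in at about 48 s of the 210 s allowed: the pumice stone is in the teal bin, the drip plate is seated over both pins, all four soap bars lie on it (I took the yellowish one as the cream bar), the cover is fully shut, and the bottles stand where they were.

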